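# Pack a two-layer nougat gift box

### The arm

A 6-joint arm with a two-finger parallel gripper is mounted at the origin on the work surface. World frame = base frame: x ahead of the robot, y to its left, z up, the work surface at z = 0. Lengths are in m, angles in rad, forces in N, time in s.
With the tool pointing down it reaches from about 0.35 to 0.975 m from the base axis. Payload 4.9 kg.
Tool frame: the origin (TCP) lies at the very end of the fingers, on their centre line; the grasp point (between the pads) lies 19 mm behind it; y points along the fingers, z is the direction in which the jaws open and shut, and the axes are right-handed (so a half turn about y gives the same grasp; the last joint's range is limited). The gripper opens to 85 mm and grips with 20 to 120 N. Pads are 22 mm wide; open, the fingers measure 114 mm over their backs; the gripper's body (76 mm by 85 mm) begins 54 mm behind the grasp point. The pads swing forward as they close: fully open they stand 13 mm farther back than shut.
Start: joints at [0.988, 0.053, 1.613, -0, 1.476, -0.119], TCP at [0.28, 0.559, 0.231] pointing down, gripper open.
Joint ranges: [-3.01, 3.01], [-1.01, 2.22], [0.06, 2.58], [-1.02, 4.17], [0.09, 2.62], [-3.14, 3.14]. Speed limits (rad/s): [2.57, 2.57, 3.14, 3.14, 3.14, 3.14].

### API

Orientations are given as a rotation vector (axis times angle).
In Python, from station import monitor, viewer, ticket gives the robot as it stands.
- The arm moves only by the tool servo_tool, never from a script. Its argument "commands" is one flat list of numbers, 7 for each row, row after row: the turn, a rotation vector about the tool's x, y, z in rad, then the shift along the tool's x, y, z in cm, then the opening, from 0 (shut) to 1 (fully open). In form: [rx, ry, rz, dx, dy, dz, claw, rx, ry, rz, dx, dy, dz, claw, ...]. A call has 1 to 20 rows; each row shifts and turns the pose as measured when the row begins, along the tool's axes as they then stand; what a row does not reach is not made up. A row lasts 1/10 s, in which the tool goes at most 50 mm and 8.59 degrees, less where a joint would pass 70% of its speed; a pose out of reach is approached as far as the arm can. A call is refused whole if a number of a shift passes 5 or a number of a turn 0.15, either way. A call with a gripper value outside its range is refused whole. The fingers move at their own pace and stop on an object; "grip_force" is the grip in N (left out, the last holds). Time passes only in rows, so rows that do not move let the fingers close. It gives the time, the measured TCP pose, the force and the opening at its end, in the units of the state.
- monitor.get_obs(): the state, without advancing time (a new reading comes with each control period).
- viewer.get_image(name): name is "scene" or "top" or "wrist"; returns a dict with "frame" (400x640x3 uint8, red, green, blue), "depth" (400x640 float32, m along the optical axis (not along the pixel's ray), 0 where there is no reading), "camera_matrix" (3x3 intrinsics, pixels), "cam_to_world" (4x4, takes a point from camera to world coordinates). Camera axes: x right, y down, z forward; pixel columns grow to the right and rows downward; lengths in m; the calibration is good to about 2 mm. A picture is of the moment at which its call begins.
- ticket.finish_job(): hands the job in, once; it reports no verdict.
The state is a dict: "t": time; "q": joint angles; "dq": joint speeds; "effort": joint torques, N m; "tool_pos": TCP position; "tool_rot": TCP orientation; "contact_force": force on the tool from outside, world axes, zero at the start; "wrist_torque": the same for the moment, N m; "opening": finger opening in m.
Only numpy, scipy, OpenCV 4.12 (cv2) and the standard library are available. Lean on these libraries where they do the work, as an engineer would, in place of code of your own. Each camera call takes 0.05 s, during which the arm holds its last target.

### The job

Finish packing the wooden gift box: slide the slab of nougat lying on the let-down front board squarely into the box beside the slab already packed, up to the back wall. Then set the plywood divider flat and square on the two slabs, not sticking out of the front, with its partition running front to back, and lay the small clear pack flat on the divider, alongside the partition on either side. Set things down rather than drop them, and leave the clear trays and the jar where they are.

Things in the scene. Friction and masses are not known exactly. Their poses are not given: they have to be found in the camera images.
- gift_box: Wooden drop-front box, open on top, does not move. Origin: on the bench under the centre of its inside; x runs from the open front to the back wall (away from the robot within 0.25 rad), y to the left, z up. Inside: x -56 to +56 mm, y -104 to +104; floor's upper face at z = 5. Side and back walls 8 mm thick, tops at z = 95. Front let down: see point box_mouth.
- box_mouth (a point): Middle of the box's open front edge, on the inner floor (box x = -56 mm, z = 5); axes as the box's. The front board lies let down flat before it, reaching 96 mm towards the robot, 224 mm wide, its upper face level with the inner floor, no step between.
- slab: Loose slab of white walnut nougat, 100 (x) x 90 (y) x 40 mm high, 0.25-0.5 kg, too wide to grasp; sliding it takes up to 10 N. Origin: centre of its underside. Starts on the let-down front board before the empty right half of the box (box y about -44 mm), leading face 10-24 mm short of the mouth, within 0.15 rad of square; its rear end overhangs the board's end by up to 30 mm.
- packed_slab: An equal slab (100 x 90 x 40 mm, loose), already packed in the left half of the box (box y about +56 mm), nearly against the left wall; it leaves a bay 113 to 118 mm wide for the other slab. Origin: centre of its underside.
- divider: Loose plywood divider, 0.09 kg: plate 100 (x) x 196 (y) x 5 mm with an upright partition along its middle, 12 mm thick (y -6 to +6), 100 mm long (along x), top 33 mm above the plate's underside; lift it by this. Either way round is the same. Origin: centre of the underside. Starts flat on the bench at one side of the box; belongs on the slabs, underside 45 mm above the bench.
- pack: Small closed clear plastic pack of nougat, rigid, 90 (x) x 36 (y) x 28 mm high, 0.1 kg, loose. Origin: centre of its underside. Starts flat on the bench, on the other side of the box from the divider. Midway between partition and side wall it has about 31 mm clear on each side; there its underside is 50 mm above the bench.
- tray_low: Bystander: large clear tray of nougat, 150 x 110 x 40 mm, lying on the bench under an equal one. Origin: centre of its underside.
- tray_high: Bystander: the equal tray on top, its top 80 mm above the bench. Origin: centre of its underside.
- jar: Bystander: glass jar of walnuts with a steel cap, 76 mm across, 90 mm tall. Origin: centre of its underside.
Things that resemble listed ones, but are neither listed nor needed, are in the scene too. What is shaped like the slab but red is not meant. Of the things shaped like the pack, the clear one is meant.

How it is judged:
On the way, in this order (a step that is already met when the one before it is completed fails the run):
1. both slabs lie side by side on the floor of the box, nothing sticking out of the front (x of slab in the frame of gift_box between -0.004 and 0.01 m and z of slab in the frame of gift_box between 0.002 and 0.009 m and angle between each of slab, packed_slab's own z axis and vertical below 0.05 rad and angle between the x axis of each of slab, packed_slab and the x axis of gift_box, either way round below 0.1 rad and x of packed_slab in the frame of gift_box between -0.004 and 0.01 m and z of packed_slab in the frame of gift_box between 0.002 and 0.009 m and y of slab in the frame of gift_box between -0.065 and -0.035 m and y of packed_slab in the frame of gift_box between 0.035 and 0.065 m), for 0.2 s.
2. the divider lies flat on both slabs inside the box (all of step 1 and x of divider in the frame of gift_box between -0.007 and 0.01 m and y of divider in the frame of gift_box between -0.01 and 0.01 m and z of divider in the frame of gift_box between 0.041 and 0.049 m and angle between divider's own z axis and vertical below 0.05 rad and angle between the x axis of divider and the x axis of gift_box, either way round below 0.07 rad), for 0.2 s.
At the end, for the whole second after the job is handed in: Slabs flat on the box floor, one per half, square within 0.1 rad, centres 4 mm before to 10 mm behind box centre; divider flat on them, centred within 7 to 10 mm and 0.07 rad; pack flat on it, along the partition within 0.3 rad, 20-95 mm to its side, within 20 mm of its middle; all at rest (all of step 2 and x of pack in the frame of divider between -0.02 and 0.02 m and z of pack in the frame of divider between 0.002 and 0.009 m and angle between pack's own z axis and vertical below 0.06 rad and angle between the x axis of pack and the x axis of divider, either way round below 0.3 rad and (y of pack in the frame of divider between 0.02 and 0.095 m or y of pack in the frame of divider between -0.095 and -0.02 m) and linear speed of each of slab, packed_slab, divider, pack below 0.02 m/s); the robot touches nothing.
It fails at once if a bystander (clear trays, jar) is moved by more than 30 mm or the jar is tipped (distance of any of tray_low, tray_high, jar from where it was at the start of the episode above 0.03 m or angle between jar's own z axis and vertical above 0.3 rad).
It fails at once if the divider or the pack is dropped (falls freely faster than 0.6 m/s, about 2 cm of fall) ((contact force between the fingers and divider below 0.05 N and linear speed of divider above 0.6 m/s) or (contact force between the fingers and pack below 0.05 N and linear speed of pack above 0.6 m/s)).
It also fails if it takes over 72 s, if anything falls off the work surface, if the arm or the gripper's body presses on something with over 40 N, if the wrist force passes 120 N, or if a joint passes its speed limit or range.

## Working session

There is one attempt and no reset: what is moved stays moved. The work goes in short steps, Python scripts to look and compute and a tool call to move; the robot and the scene stay as the last step left them, time stands still between calls to the robot, and variables do not carry over. Pictures are saved under pics/ and viewed, and the job is handed in when it is done.

Besides the shell and the picture viewer there is one more tool, called after ">>>" as name(argument=value, ...) on one line, values as JSON. servo_tool: Moves the arm, as the interface text tells. Its arguments: {"type":"object","properties":{"commands":{"type":"array","items":{"type":"number"}},"grip_force":{"type":"number"}},"required":["commands"]}

```bash
ls; mkdir -p pics; python3 - <<'E'
from station import monitor, viewer
import cv2,numpy as np,pickle
o=monitor.get_obs();print(o)
for n in ["scene","top"]:
    d=viewer.get_image(n);cv2.imwrite(f"pics/{n}0.png",d["frame"][:,:,::-1]);pickle.dump(d,open(f"pics/{n}0.pkl","wb"));print(n,d["camera_matrix"],d["cam_to_world"])
E
```

```text
pics
{'t': 0.0, 'q': array([ 9.88001955e-01,  5.33652634e-02,  1.61431798e+00, -3.22366210e-05,
        1.47602000e+00, -1.19016802e-01]), 'dq': array([ 0.00057333, -0.00125287, -0.00058445, -0.00042164, -0.00083072,
        0.00021449]), 'effort': array([-1.84864402e-04, -3.93715024e+01, -3.70163620e+01, -1.52499656e-04,
        7.28278115e-03, -5.42493879e-06]), 'tool_pos': array([0.27924347, 0.5584339 , 0.2300435 ]), 'tool_rot': array([-1.54203363,  0.36430592, -0.36320525]), 'contact_force': array([-0.11373407,  0.86593052, -0.05461607]), 'wrist_torque': array([ 0.01948059, -0.01623656,  0.06795711]), 'opening': 0.08522032667330678}
scene [[466.94938332   0.         308.98375103]
 [  0.         466.94938332 196.92757764]
 [  0.           0.           1.        ]] [[-0.35511731  0.69107281 -0.62953163  1.25675431]
 [ 0.93481962  0.26395871 -0.237567    0.22474987]
 [ 0.00199426 -0.67286267 -0.73976472  0.95824962]
 [ 0.          0.          0.          1.        ]]
top [[509.21377302   0.         320.50777013]
 [  0.         509.21377302 201.0028838 ]
 [  0.           0.           1.        ]] [[ 0.01549326 -0.99373728  0.11066244  0.35457113]
 [-0.99968182 -0.01759833 -0.01807108 -0.02324785]
 [ 0.01990538 -0.11034725 -0.99369375  1.63257471]
 [ 0.          0.          0.          1.        ]]
```

View pics/scene0.png

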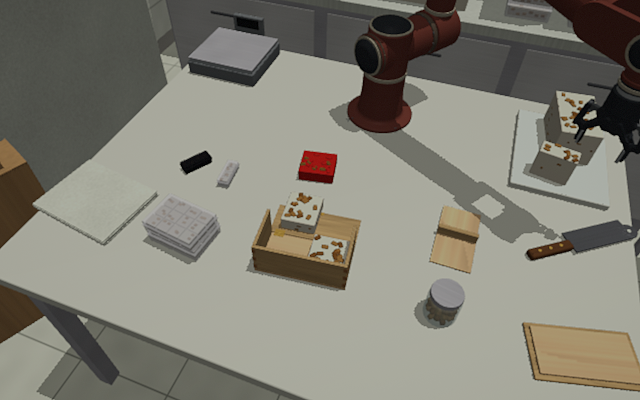

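View pics/top0.png

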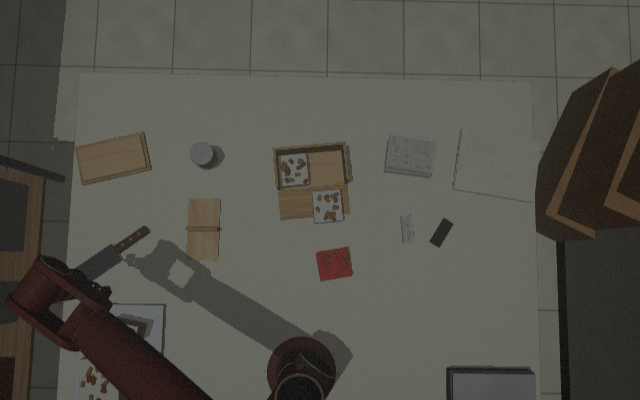

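```bash
cat > h.py <<'E'
import numpy as np,cv2,pickle
def ortho(d,z,x0,x1,y0,y1,s):
    # world (x,y,z) -> image; out: up=+x, right=-y ; s px per m
    K=d["camera_matrix"];T=np.linalg.inv(d["cam_to_world"])
    P=K@T[:3]
    W=int((y1-y0)*s);H=int((x1-x0)*s)
    A=np.array([[0,-1/s,x1],[-1/s,0,y1],[0,0,z],[0,0,1]])  # (u,v,1)->world h
    M=P@A
    return cv2.warpPerspective(d["frame"][:,:,::-1].copy(),M,(W,H),flags=cv2.INTER_CUBIC|cv2.WARP_INVERSE_MAP)
def grid(im,x1,y1,s,st=0.05):
    H,W=im.shape[:2]
    x=np.floor(x1/st)*st
    while (x1-x)*s<H:
        r=int((x1-x)*s);cv2.line(im,(0,r),(6,r),(0,255,0),1);cv2.putText(im,f"{x:.2f}",(8,r+4),0,.35,(0,255,0),1);x-=st
    y=np.floor(y1/st)*st
    while (y1-y)*s<W:
        c=int((y1-y)*s);cv2.line(im,(c,0),(c,6),(0,255,0),1);cv2.putText(im,f"{y:.2f}",(c-10,16),0,.35,(0,255,0),1);y-=st
    return im
def cloud(d):
    K=d["camera_matrix"];D=d["depth"];T=d["cam_to_world"]
    v,u=np.mgrid[:D.shape[0],:D.shape[1]]
    p=np.stack([(u-K[0,2])/K[0,0]*D,(v-K[1,2])/K[1,1]*D,D],-1)
    w=p@T[:3,:3].T+T[:3,3];w[D==0]=np.nan
    return w
def proj(d,p):
    T=np.linalg.inv(d["cam_to_world"]);q=d["camera_matrix"]@(T[:3,:3]@np.asarray(p)+T[:3,3]);return q[:2]/q[2]
E
python3 - <<'E'
from h import *
for n in ["top","scene"]:
    d=pickle.load(open(f"pics/{n}0.pkl","rb"));w=cloud(d)
    # depth heightmap
    m=(w[...,0]>.3)&(w[...,0]<.8)&(abs(w[...,1])<.42)
    s=800;x1,y1=.78,.4
    H=np.zeros((int(.5*s),int(.8*s)),np.float32)
    pts=w[m];r=((x1-pts[:,0])*s).astype(int);c=((y1-pts[:,1])*s).astype(int)
    ok=(r>=0)&(r<H.shape[0])&(c>=0)&(c<H.shape[1])
    np.maximum.at(H,(r[ok],c[ok]),pts[ok,2])
    H=cv2.dilate(H,np.ones((3,3)))
    im=cv2.applyColorMap((np.clip(H/.1,0,1)*255).astype(np.uint8),cv2.COLORMAP_JET)
    cv2.imwrite(f"pics/hm_{n}.png",grid(im,x1,y1,s))
d=pickle.load(open("pics/top0.pkl","rb"))
im=np.clip(ortho(d,.045,.28,.78,-.4,.4,900).astype(float)*1.8,0,255).astype(np.uint8)
cv2.imwrite("pics/o45.png",grid(im,.78,.4,900))
E
```

```text
(no output)
```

View pics/o45.png

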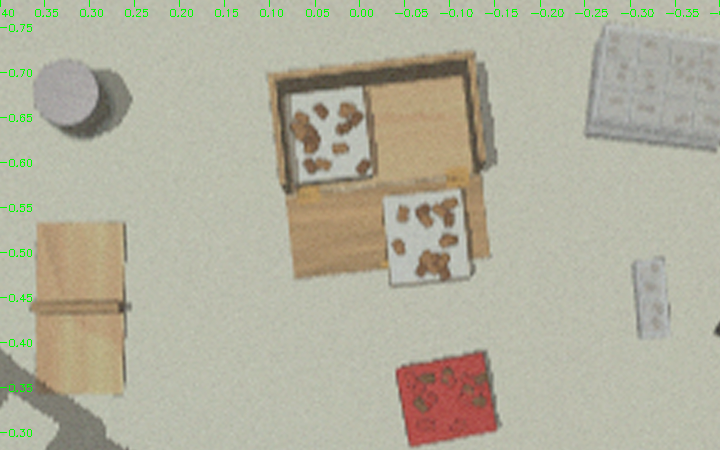

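View pics/hm_top.png

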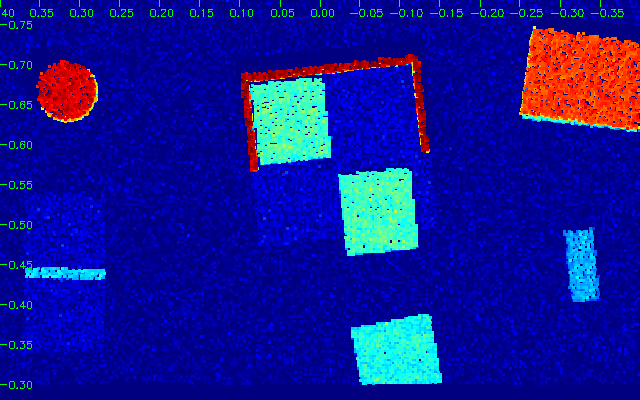

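```bash
python3 - <<'E'
from h import *
from station import monitor, viewer
from scipy.spatial.transform import Rotation as R
o=monitor.get_obs();print(np.round(R.from_rotvec(o['tool_rot']).as_matrix(),3))
d=viewer.get_image("wrist");cv2.imwrite("pics/w0.png",d["frame"][:,:,::-1]);print(d["camera_matrix"],d["cam_to_world"])
T=np.eye(4);T[:3,:3]=R.from_rotvec(o['tool_rot']).as_matrix();T[:3,3]=o['tool_pos']
print("cam in tool",np.round(np.linalg.inv(T)@d["cam_to_world"],3))
d=pickle.load(open("pics/top0.pkl","rb"));w=cloud(d);X,Y,Z=w[...,0],w[...,1],w[...,2]
def rect(m,n):
    p=w[m][:,:2].astype(np.float32);k=cv2.minAreaRect(p*1000);print(n,len(p),"c",p.mean(0),np.round(k[0],1),np.round(k[1],1),round(k[2],2),"z",np.median(w[m][:,2]))
rect((Z>.038)&(Z<.052)&(X>.57)&(X<.69)&(Y>-.02)&(Y<.09),"packed")
rect((Z>.038)&(Z<.052)&(X>.44)&(X<.585)&(Y>-.14)&(Y<-.015),"slab")
rect((Z>.022)&(X>.42)&(X<.47)&(Y>.2)&(Y<.4),"part")
rect((Z>.0035)&(X>.32)&(X<.56)&(Y>.25)&(Y<.39),"div")
rect((Z>.02)&(X>.38)&(X<.52)&(Y<-.29)&(Y>-.36),"pack")
m=(Z>.085)&(Z<.105)&(X>.55)&(X<.73)&(Y>-.15)&(Y<.12);rect(m,"rim")
# back wall line
b=w[m&(X>.665)&(Y>-.10)&(Y<.07)];k=cv2.fitLine(b[:,:2].astype(np.float32),cv2.DIST_HUBER,0,.001,.001).ravel();print("back",k,np.arctan2(-k[0],k[1])if k[1]>0 else np.arctan2(k[0],-k[1]))
for nm,mm in(("left",m&(Y>.05)&(X<.67)),("right",m&(Y<-.1)&(X<.69))):
    b=w[mm];k=cv2.fitLine(b[:,:2].astype(np.float32),cv2.DIST_HUBER,0,.001,.001).ravel();print(nm,k,np.arctan(k[1]/k[0]))
E
```

```text
[[ 0.894 -0.001  0.447]
 [-0.447 -0.002  0.894]
 [-0.    -1.    -0.002]]
[[297.03112571   0.         319.08355114]
 [  0.         297.03112571 200.67151816]
 [  0.           0.           1.        ]] [[ 0.44685802  0.85778786  0.25400374  0.21446419]
 [ 0.89460198 -0.42774158 -0.12932301  0.59198139]
 [-0.00228374  0.28502127 -0.95851847  0.37299596]
 [ 0.          0.          0.          1.        ]]
cam in tool [[-0.001  0.958  0.285 -0.073]
 [ 0.    -0.285  0.958 -0.143]
 [ 1.     0.001 -0.     0.001]
 [ 0.     0.     0.     1.   ]]
packed 837 c [0.63072306 0.03678498] [632.6  37.8] [109.5  95. ] 6.34 z 0.043429701916485985
slab 812 c [ 0.5157728  -0.07351726] [515.8 -73.3] [100.1  89.8] 5.96 z 0.043722409258184936
part 127 c [0.43816814 0.31853592] [438.3 318.5] [98.3 12. ] 87.95 z 0.033460814034055764
div 1644 c [0.4378114 0.3183651] [439.7 319.8] [239.2 139.5] 0.12 z 0.0067553676563453235
pack 295 c [ 0.4481135  -0.32747132] [ 448.7 -327.8] [88.1 36.4] 5.36 z 0.028416598829827944
rim 437 c [ 0.6659732  -0.01601799] [639.5 -18.6] [121.4 224.3] 6.34 z 0.09496803866944137
back [ 0.11086866 -0.9938351   0.6941812  -0.01388288] 0.11109705
left [0.9928365  0.11948086 0.60990226 0.08666617] 0.11976699
right [ 0.9931696   0.11667972  0.6379927  -0.1263274 ] 0.1169461
```

View pics/w0.png

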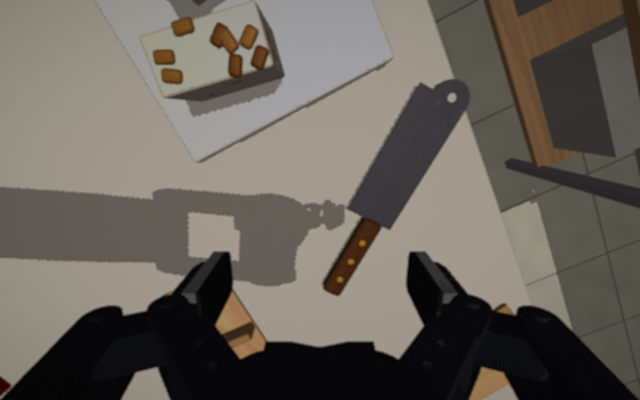

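>>> servo_tool(commands=[0,-0.144,0,0,0,0,0.5,0,-0.144,0,0,0,0,0.5,0,-0.144,0,0,0,0,0.5,0,-0.144,0,0,0,0,0.5,0,0,0,0,0,0,0.5])

```text
t: 0.65
tool_pos: [0.2786, 0.5574, 0.2275]
tool_rot: [-1.573, -0.102, 0.108]
contact_force: [-0.0, 0.1, 0.6]
opening: 0.0425
```

```bash
cat >> h.py <<'E'
from scipy.spatial.transform import Rotation as R
BO=np.array([.6355,-.0190]);BY=.113
def box(p):
    c,s=np.cos(BY),np.sin(BY);d=np.asarray(p)[:2]-BO;return np.array([c*d[0]+s*d[1],-s*d[0]+c*d[1]])
def world(b):
    c,s=np.cos(BY),np.sin(BY);return BO+np.array([c*b[0]-s*b[1],s*b[0]+c*b[1]])
def st():
    from station import monitor
    o=monitor.get_obs();M=R.from_rotvec(o['tool_rot']).as_matrix();yaw=np.arctan2(M[1,0],M[0,0])
    print("t %.2f"%o['t'],"box",np.round(box(o['tool_pos']),4),"pos",np.round(o['tool_pos'],4),"yaw %.4f"%yaw,"tilt",np.round(M[2],3),"F",np.round(o['contact_force'],1),"op %.4f"%o['opening'])
    return o,M,yaw
E
python3 -c "
from h import *
st()"
```

```text
t 0.65 box [-0.2897  0.613 ] pos [0.2786 0.5574 0.2275] yaw 0.1339 tilt [-0.004 -1.    -0.005] F [-0.   0.1  0.6] op 0.0425
```

>>> servo_tool(commands=[0,0.02,0,0.6,0,-4.7,0.5,0,0,0,0.6,0,-4.7,0.5,0,0,0,0.6,0,-4.7,0.5,0,0,0,0.6,0,-4.7,0.5,0,0,0,0.6,0,-4.7,0.5,0,0,0,0.6,0,-4.7,0.5,0,0,0,0.6,0,-4.7,0.5,0,0,0,0.6,0,-4.7,0.5,0,0,0,0.6,0,-4.7,0.5,0,0,0,0.6,0,-4.7,0.5,0,0,0,0.6,0,-4.7,0.5,0,0,0,0.6,0,-4.7,0.5,0,0,0,0.6,0,-4.7,0.5,0,0,0,0,0,0,0.5])

```text
t: 2.05
tool_pos: [0.4169, -0.0655, 0.2286]
tool_rot: [-1.58, -0.055, 0.053]
contact_force: [0.1, 0.2, 0.9]
opening: 0.043
```

```bash
python3 -c "
from h import *
st()
from station import viewer
d=viewer.get_image('wrist');cv2.imwrite('pics/w1.png',d['frame'][:,:,::-1]);pickle.dump(d,open('pics/w1.pkl','wb'))"
```

```text
t 2.05 box [-0.2224 -0.0215] pos [ 0.4169 -0.0655  0.2286] yaw 0.0683 tilt [ 0.001 -1.    -0.009] F [0.1 0.2 0.9] op 0.0430
```

View pics/w1.png

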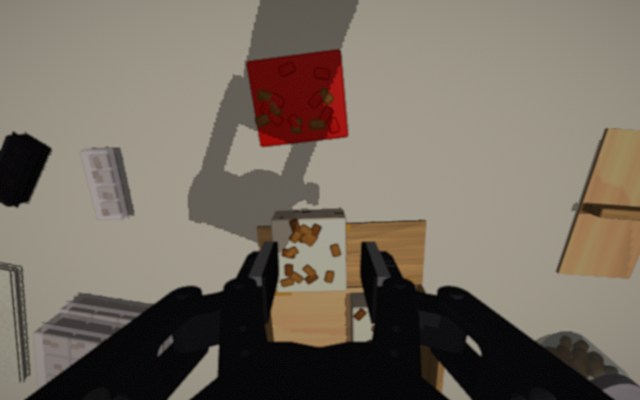

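>>> servo_tool(commands=[0,-0.04,0,1.0,0,-2.2,0.5,0,0,0,0.6,3,0,0.5,0,0,0,0,4.2,0,0.5,0,0,0,0,4.2,0,0.5,0,0,0,0,0,0,0.5])

```text
t: 2.6
tool_pos: [0.4364, -0.0819, 0.1137]
tool_rot: [-1.577, -0.088, 0.078]
contact_force: [-1.2, 0.1, -0.9]
opening: 0.0426
```

```bash
python3 -c "
from h import *
st()
from station import viewer
d=viewer.get_image('scene');cv2.imwrite('pics/s1.png',cv2.resize(d['frame'][120:280,220:420,::-1],None,fx=4,fy=3.7));pickle.dump(d,open('pics/s1.pkl','wb'))"
```

```text
t 2.60 box [-0.205 -0.04 ] pos [ 0.4364 -0.0819  0.1137] yaw 0.1051 tilt [ 0.006 -1.    -0.008] F [-1.2  0.1 -0.9] op 0.0426
```

View pics/s1.png

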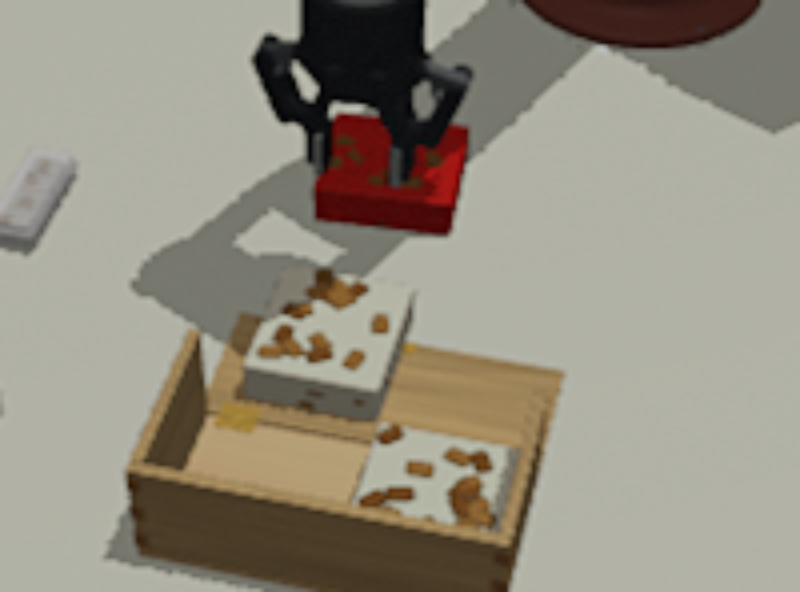

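>>> servo_tool(commands=[0,0,0,0,3.2,0,0.5,0,0,0,0.2,3.2,0,0.5,0,0,0,0,2.5,0,0.5,0,0,0,0,0.6,0,0.5,0,0,0,0,0,0,0.5])

```text
t: 3.15
tool_pos: [0.453, -0.0832, 0.0346]
tool_rot: [-1.587, -0.11, 0.058]
contact_force: [-0.2, 1.0, 0.8]
opening: 0.0429
```

```bash
python3 -c "
from h import *
st()"
```

```text
t 3.15 box [-0.1886 -0.0432] pos [ 0.453  -0.0832  0.0346] yaw 0.1070 tilt [ 0.032 -0.999 -0.019] F [-0.2  1.   0.8] op 0.0429
```

>>> servo_tool(commands=[0.019,0,0.032,-0.8,0.5,0,0.5,0,0,0,-0.3,0.9,0,0.5,0,0,0,0,0.3,0,0.5])

```text
t: 3.45
tool_pos: [0.446, -0.0857, 0.0225]
tool_rot: [-1.572, -0.09, 0.079]
contact_force: [-0.0, -0.5, -0.0]
opening: 0.0425
```

```bash
python3 -c "
from h import *
st()"
```

```text
t 3.45 box [-0.1958 -0.0449] pos [ 0.446  -0.0857  0.0225] yaw 0.1072 tilt [ 0.007 -1.    -0.003] F [-0.  -0.5 -0. ] op 0.0425
```

>>> servo_tool(commands=[0,0,0,0,0.4,0.3,0.5,0,0,0,1.2,0,0,0.5,0,0,0,1.2,0,0,0.5,0,0,0,1.2,0,0,0.5,0,0,0,1.2,0,0,0.5,0,0,0,1.2,0,0,0.5])

```text
t: 4.05
tool_pos: [0.5079, -0.0756, 0.0181]
tool_rot: [-1.572, -0.085, 0.082]
contact_force: [-2.6, -0.2, 1.2]
opening: 0.0428
```

```bash
cat > an.py <<'E'
from h import *
def an(name='top',tag='x',show=True):
    from station import viewer
    d=viewer.get_image(name);pickle.dump(d,open(f'pics/{tag}.pkl','wb'));cv2.imwrite(f'pics/{tag}.png',d['frame'][:,:,::-1]);return d
def slabs(d,zlo=.038,zhi=.052,lim=(-.25,.06,-.1,.1)):
    w=cloud(d);c,s=np.cos(BY),np.sin(BY);X=w[...,0]-BO[0];Y=w[...,1]-BO[1];bx=c*X+s*Y;by=-s*X+c*Y;Z=w[...,2]
    m=(Z>zlo)&(Z<zhi)&(bx>lim[0])&(bx<lim[1])&(by>lim[2])&(by<lim[3])
    n,l,stt,ce=cv2.connectedComponentsWithStats(m.astype(np.uint8))
    for i in range(1,n):
        if stt[i,4]<100: continue
        p=np.stack([bx[l==i],by[l==i]],1)*1000
        k=cv2.minAreaRect(p.astype(np.float32));print(len(p),"centroid",np.round(p.mean(0),1),"rect c",np.round(k[0],1),np.round(k[1],1),"ang",round(k[2],1),"min/max",np.round(np.percentile(p,[1,99],axis=0),1).tolist())
E
python3 -c "
from an import *
st()
for n in ('top','scene'): slabs(an(n,n+'2'))
"
```

```text
t 4.05 box [-0.1332 -0.0419] pos [ 0.5079 -0.0756  0.0181] yaw 0.1064 tilt [ 0.002 -1.    -0.003] F [-2.6 -0.2  1.2] op 0.0428
818 centroid [-0.9 55.3] rect c [ 0.1 55.4] [ 89.1 100.4] ang 89.9 min/max [[-49.1, 11.6], [48.8, 98.9]]
206 centroid [-37.3 -49.7] rect c [-33.1 -43.5] [95. 40.] ang 74.8 min/max [[-61.9, -84.4], [-22.0, 2.2]]
1144 centroid [-66.3 -41.4] rect c [-76.6 -41.6] [121.9  90.3] ang 0.0 min/max [[-127.1, -85.4], [-17.6, 2.2]]
838 centroid [-12.6  54.4] rect c [-12.7  53.8] [89. 74.] ang 89.9 min/max [[-47.2, 10.5], [21.1, 97.6]]
```

>>> servo_tool(commands=[0,-0.005,0,1.2,0,-0.06,0.5,0,0,0,1.2,0,-0.06,0.5,0,0,0,1.2,0,-0.06,0.5,0,0,0,1.2,0,-0.06,0.5,0,0,0,0.8,0,0,0.5])

```text
t: 4.65
tool_pos: [0.5668, -0.0712, 0.0178]
tool_rot: [-1.571, -0.088, 0.089]
contact_force: [-2.3, -0.1, 1.8]
opening: 0.043
```

```bash
python3 -c "
from an import *
st()
for n in ('top','scene'): slabs(an(n,n+'3'))
"
```

```text
t 4.65 box [-0.0742 -0.0441] pos [ 0.5668 -0.0712  0.0178] yaw 0.1126 tilt [-0.001 -1.    -0.002] F [-2.3 -0.1  1.8] op 0.0430
726 centroid [ 1.2 58. ] rect c [-0.3 55.1] [99.8 89.3] ang 0.1 min/max [[-48.7, 13.1], [48.2, 99.1]]
101 centroid [ 25.8 -63.4] rect c [ 25.7 -56.7] [61.4 25.5] ang 81.6 min/max [[9.2, -86.3], [36.6, -29.3]]
979 centroid [-20.1 -42.8] rect c [-27.6 -43.2] [ 90.  102.9] ang 89.4 min/max [[-67.7, -86.9], [21.0, 0.6]]
830 centroid [-12.5  54.4] rect c [-12.9  53.9] [89.2 74.2] ang 89.5 min/max [[-47.5, 10.9], [21.5, 97.4]]
```

>>> servo_tool(commands=[0,0,0,0.8,0,-0.03,0.5,0,0,0,0.5,0,0,0.5,0,0,0,0.4,0,0,0.5,0,0,0,0.2,0,0,0.5])

```text
t: 5.15
tool_pos: [0.5691, -0.0694, 0.0103]
tool_rot: [-1.566, -0.046, 0.113]
contact_force: [-3.7, -0.6, 0.9]
opening: 0.0426
```

```bash
python3 -c "
from an import *
st()
for n in ('top','scene'): slabs(an(n,n+'4'))
"
```

```text
t 5.15 box [-0.0717 -0.0426] pos [ 0.5691 -0.0694  0.0103] yaw 0.1012 tilt [-0.042 -0.999  0.005] F [-3.7 -0.6  0.9] op 0.0426
729 centroid [ 1.9 58.9] rect c [-0.4 55.5] [ 88.4 100.7] ang 89.8 min/max [[-48.6, 13.9], [48.8, 99.1]]
923 centroid [-17.9 -43.2] rect c [-27.6 -42.9] [ 90.3 101.4] ang 88.4 min/max [[-66.3, -87.2], [20.8, 0.4]]
831 centroid [-12.6  54.4] rect c [-12.8  53.8] [89.4 73. ] ang 89.8 min/max [[-48.1, 10.5], [21.2, 97.6]]
```

```bash
python3 -c "
from an import *
o,M,y=st();print(o['q'],o['dq'],o['effort'],o['wrist_torque'])
d=pickle.load(open('pics/scene4.pkl','rb'));cv2.imwrite('pics/s4.png',cv2.resize(d['frame'][130:290,230:390,::-1],None,fx=3.7,fy=3.7))
"
```

```text
t 5.25 box [-0.0717 -0.0425] pos [ 0.5691 -0.0693  0.01  ] yaw 0.1015 tilt [-0.042 -0.999  0.006] F [-6.1 -1.9 -2.5] op 0.0425
[-0.24647992  0.19787768  1.85354574 -0.01014954  1.13175575 -1.91411479] [ 1.15426459e-05  1.18265739e-03  2.92770896e-03  3.26576745e-04
 -3.29396757e-03 -1.01930616e-03] [  1.86570123 -41.30451322 -34.97233987   0.2635101   -1.03176177
  -0.39709294] [-0.03004677  0.57667854 -0.42266047]
```

View pics/s4.png

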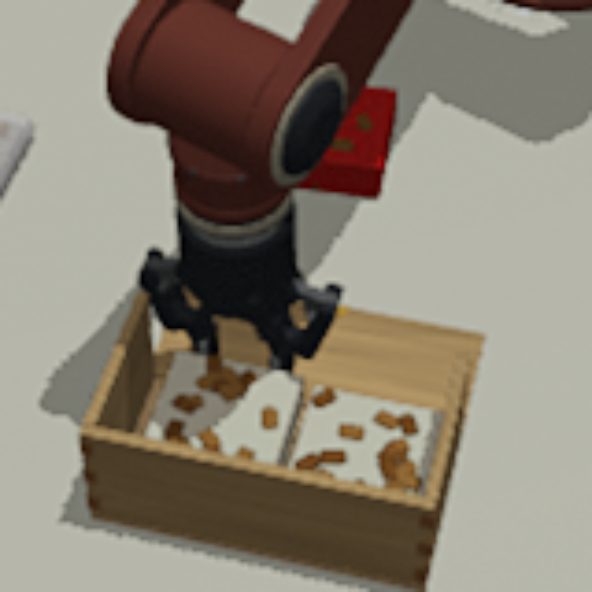

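```bash
python3 -c "
from an import *
o,M,y=st()
P=[]
for n in ('scene','top'):
  d=pickle.load(open('pics/%s4.pkl'%n,'rb'));w=cloud(d);L=(w-o['tool_pos'])@M
  f=d['frame'].astype(int).max(-1)
  m=(f<70)&(w[...,2]>.05)&(abs(L[...,2])<.1)&(abs(L[...,0])<.08)
  # exclude walls/slabs: keep in front of box or above
  P.append(L[m])
for Q in P:
  for a in range(-160,10,10):
    k=Q[(Q[:,1]*1000>=a)&(Q[:,1]*1000<a+10)]
    if len(k): print('toolY',a,len(k),'z',np.round(np.percentile(k[:,2]*1000,[1,50,99])),'x',np.round(np.percentile(k[:,0]*1000,[1,99])))
"
```

```text
t 5.25 box [-0.0717 -0.0425] pos [ 0.5691 -0.0693  0.01  ] yaw 0.1015 tilt [-0.042 -0.999  0.006] F [-6.1 -1.9 -2.5] op 0.0425
toolY -160 85 z [-27.  13.  35.] x [-8. 40.]
toolY -150 78 z [-28.  12.  35.] x [-7. 40.]
toolY -140 87 z [-34.  11.  35.] x [-4. 40.]
toolY -130 12 z [-7. 34. 35.] x [-4. 37.]
toolY -120 31 z [-41.  31.  38.] x [-4. 18.]
toolY -110 150 z [-64.  15.  64.] x [-8. 22.]
toolY -100 104 z [-63.  -1.  63.] x [ 3. 21.]
toolY -90 71 z [-63.  -4.  59.] x [ 7. 19.]
toolY -80 104 z [-62. -11.  56.] x [-9. 51.]
toolY -70 78 z [-63. -45.  54.] x [-9. 56.]
toolY -60 120 z [-63. -33.  48.] x [-10.  53.]
toolY -50 46 z [-63. -29.  47.] x [-3. 59.]
toolY -160 10 z [-25.  -4.  34.] x [-37. -12.]
toolY -150 15 z [-22.  16.  32.] x [-36. -16.]
toolY -140 5 z [-10.   4.  36.] x [-37.  -1.]
toolY -130 1 z [37. 37. 37.] x [-4. -4.]
toolY -120 12 z [-37.  39.  45.] x [-9.  4.]
toolY -110 9 z [-39.  42.  48.] x [-8.  5.]
toolY -100 8 z [-67.  49.  52.] x [-9. 60.]
toolY -90 10 z [-65.  -7.  55.] x [-11.  79.]
toolY -80 5 z [-57.  27.  46.] x [-16.  38.]
toolY -70 7 z [28. 39. 45.] x [-13.  -2.]
toolY -60 14 z [-46.  33.  48.] x [-12.   1.]
toolY -50 3 z [-31.  36.  76.] x [-11.  70.]
```

>>> servo_tool(commands=[0,0,0,-1.5,0,0,0.5,0,0.01,-0.04,-1.5,-1,0,0,0,0,0,0,-1,0,0,0,0,0,0,0,0,0,0,0,0,0,0,0,0])

```text
t: 5.75
tool_pos: [0.5404, -0.0726, 0.0316]
tool_rot: [-1.564, -0.071, 0.07]
contact_force: [0.1, 0.1, -0.5]
opening: -0.0004
```

```bash
python3 -c "
from an import *
st()
for n in ('top','scene'): slabs(an(n,n+'5'))
"
```

```text
t 5.75 box [-0.1006 -0.0425] pos [ 0.5404 -0.0726  0.0316] yaw 0.0897 tilt [ 0.001 -1.     0.005] F [ 0.1  0.1 -0.5] op -0.0004
390 centroid [ 17.1 -45.8] rect c [ 13.5 -42.5] [91.3 62.7] ang 86.2 min/max [[-16.6, -85.9], [42.6, 1.8]]
775 centroid [ 0.1 55.9] rect c [-0.  55.4] [ 89.3 100.8] ang 89.8 min/max [[-48.5, 12.0], [48.8, 99.0]]
873 centroid [-15.7 -42.4] rect c [-16.9 -43.8] [79.4 90.3] ang 0.4 min/max [[-53.7, -86.6], [20.8, 1.1]]
837 centroid [-12.5  54.3] rect c [-13.4  53.9] [89.3 73.5] ang 89.4 min/max [[-47.9, 10.7], [21.0, 97.4]]
```

>>> servo_tool(commands=[0,-0.02,0,1.2,0,0,0,0,0,0,1.2,0,0,0,0,0,0,1.0,0,0,0,0,0,0,0.8,0,0,0])

```text
t: 6.25
tool_pos: [0.5841, -0.0677, 0.0303]
tool_rot: [-1.563, -0.084, 0.089]
contact_force: [-3.2, 0.1, 1.1]
opening: -0.0001
```

```bash
python3 -c "
from an import *
st()
slabs(an('scene','s6'))
"
```

```text
t 6.25 box [-0.0566 -0.0426] pos [ 0.5841 -0.0677  0.0303] yaw 0.1102 tilt [-0.003 -1.     0.006] F [-3.2  0.1  1.1] op -0.0001
800 centroid [-12.2 -42.5] rect c [-19.6 -43.3] [90.1 84. ] ang 89.4 min/max [[-50.0, -86.9], [20.7, 0.7]]
838 centroid [-12.5  54.3] rect c [-13.3  53.8] [88.9 74.3] ang 89.4 min/max [[-47.7, 10.8], [20.8, 97.5]]
```

>>> servo_tool(commands=[0,0,0,0.5,0,0,0,0,0,0,0.5,0,0,0])

```text
t: 6.5
tool_pos: [0.5845, -0.0673, 0.0282]
tool_rot: [-1.562, -0.061, 0.115]
contact_force: [-20.1, -2.7, 13.3]
opening: 0.0002
```

```bash
python3 -c "
from an import *
st()
slabs(an('scene','s7'))
"
```

```text
t 6.50 box [-0.0562 -0.0422] pos [ 0.5845 -0.0673  0.0282] yaw 0.1129 tilt [-0.034 -0.999  0.008] F [-20.1  -2.7  13.3] op 0.0002
795 centroid [-12.1 -42.7] rect c [-19.6 -43.4] [90.1 84.4] ang 89.7 min/max [[-49.0, -87.0], [20.2, 1.0]]
833 centroid [-12.5  54.6] rect c [-12.9  54. ] [89.  72.3] ang 89.5 min/max [[-47.6, 10.6], [20.9, 97.4]]
```

>>> servo_tool(commands=[0,0,0,-2,0,0,0,0,0,-0.03,-3,0,0,0,0,0,0,-2,-4,0,0.4,0,0,0,0,-5,0,0.4,0,-0.14,0,0,-4,0,0.4])

```text
t: 7.05
tool_pos: [0.508, -0.0748, 0.1538]
tool_rot: [-1.546, -0.185, 0.215]
contact_force: [1.1, 0.2, 0.4]
opening: 0.0342
```

```bash
python3 -c "
from an import *
st()
slabs(an('scene','s8'));d=an('top','t8');slabs(d)
im=np.clip(ortho(d,.045,.5,.76,-.18,.14,2400).astype(float)*1.8,0,255).astype(np.uint8)
cv2.imwrite('pics/o8.png',grid(im,.76,.14,2400))
"
```

```text
t 7.05 box [-0.133  -0.0411] pos [ 0.508  -0.0748  0.1538] yaw 0.2553 tilt [-0.017 -1.     0.018] F [1.1 0.2 0.4] op 0.0342
751 centroid [-10.1 -42.7] rect c [-10.9 -43.3] [66.7 90.6] ang 0.7 min/max [[-42.3, -86.9], [20.8, 0.8]]
837 centroid [-12.6  54.2] rect c [-12.7  53.7] [74.1 89.5] ang 1.5 min/max [[-47.8, 10.6], [20.7, 97.4]]
535 centroid [ 25.  -43.4] rect c [ 20.6 -37.1] [121.   78.2] ang 87.1 min/max [[-16.6, -86.9], [56.8, 11.2]]
804 centroid [ 0.8 55.1] rect c [ 3.8 55.2] [ 89.2 108.5] ang 89.9 min/max [[-49.1, 11.5], [56.4, 98.9]]
```

View pics/o8.png

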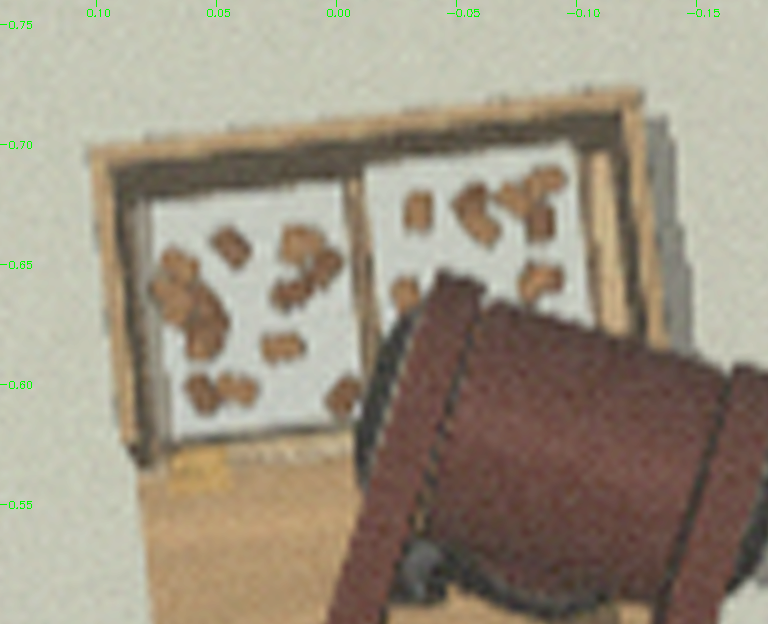

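>>> servo_tool(commands=[-0.018,-0.142,-0.017,0,-1,0,0.45,0,-0.142,0,0,0,0,0.45,0,-0.142,0,0,0,0,0.45,0,-0.142,0,0,0,0,0.45,0,-0.142,0,0,0,0,0.45,0,-0.142,0,0,0,0,0.45,0,-0.142,0,0,0,0,0.45,0,-0.142,0,0,0,0,0.45,0,-0.142,0,0,0,0,0.45,0,0,0,0,0,0,0.45])

```text
t: 8.15
tool_pos: [0.5276, -0.0083, 0.1634]
tool_rot: [-1.325, -1.102, 1.176]
contact_force: [-1.0, -0.3, -1.0]
opening: 0.0387
```

```bash
cat >> h.py <<'E'
def goto(p,yaw=None):
    o,M,y=st();d=(np.asarray(p)-o['tool_pos'])
    Rz=np.array([[np.cos(y),np.sin(y)],[-np.sin(y),np.cos(y)]])@d[:2]
    print("dx %.2f dy %.2f dz %.2f cm"%(Rz[0]*100,-d[2]*100,Rz[1]*100),"" if yaw is None else "ry %.3f"%(-(yaw-y)),"rx %.3f rz %.3f"%(-M[2,2],M[2,0]))
E
python3 -c "
from h import *
goto((.438,.3185,.12),1.535)"
```

```text
t 8.15 box [-0.106   0.0228] pos [ 0.5276 -0.0083  0.1634] yaw 1.4611 tilt [-0.075 -0.997 -0.019] F [-1.  -0.3 -1. ] op 0.0387
dx 31.51 dy 4.34 dz 12.48 cm ry -0.074 rx 0.019 rz -0.075
```

>>> servo_tool(commands=[0.019,-0.074,-0.075,0,0,0,0.45,0,0,0,3.9,0.5,1,0.45,0,0,0,3.9,0.5,1,0.45,0,0,0,3.9,0.5,1,0.45,0,0,0,3.9,0.5,1,0.45,0,0,0,3.9,0.5,1,0.45,0,0,0,3.9,0.5,1,0.45,0,0,0,3.9,0.5,1,0.45,0,0,0,0,0,0,0.45])

```text
t: 9.05
tool_pos: [0.4845, 0.3077, 0.113]
tool_rot: [-1.274, -1.123, 1.161]
contact_force: [0.1, -0.4, 0.7]
opening: 0.0387
```

```bash
python3 -c "
from an import *
goto((.438,.3185,.12),1.535)
d=an('wrist','w9')
im=np.clip(ortho(d,.033,.3,.58,.22,.42,2200).astype(float)*1.5,0,255).astype(np.uint8)
cv2.imwrite('pics/o9.png',grid(im,.58,.42,2200))
w=cloud(d);Z=w[...,2];m=(Z>.026)&(Z<.04)&(abs(w[...,0]-.438)<.03)&(abs(w[...,1]-.32)<.08)
p=w[m][:,:2]*1000;print(len(p),p.mean(0),cv2.minAreaRect(p.astype(np.float32)))
"
```

```text
t 9.05 box [-0.1132  0.3416] pos [0.4845 0.3077 0.113 ] yaw 1.4754 tilt [-0.03 -1.    0.  ] F [ 0.1 -0.4  0.7] op 0.0387
dx 0.63 dy -0.70 dz 4.73 cm ry -0.060 rx -0.000 rz -0.030
1493 [437.23618803 307.14844063] ((436.8131408691406, 311.5374450683594), (80.59081268310547, 12.432765007019043), 89.71192169189453)
```

View pics/w9.png

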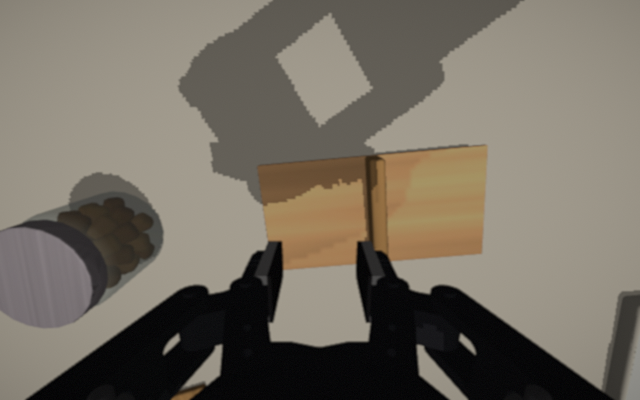

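View pics/o9.png

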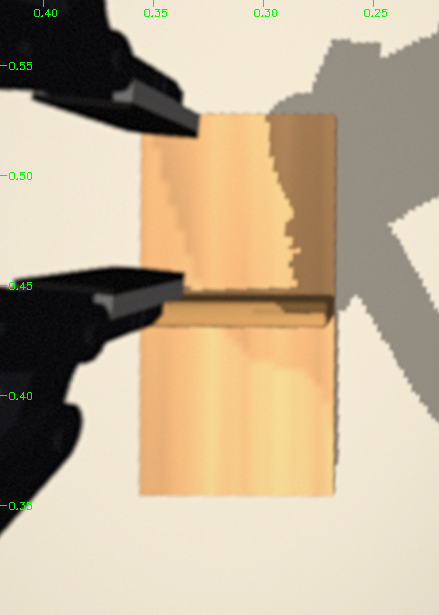

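```bash
python3 -c "
from an import *
d=pickle.load(open('pics/w9.pkl','rb'))
im=np.clip(ortho(d,.005,.32,.56,.25,.39,2500).astype(float)*1.5,0,255).astype(np.uint8)
cv2.imwrite('pics/o9b.png',grid(im,.56,.39,2500,.02))
"
```

```text
(no output)
```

View pics/o9b.png

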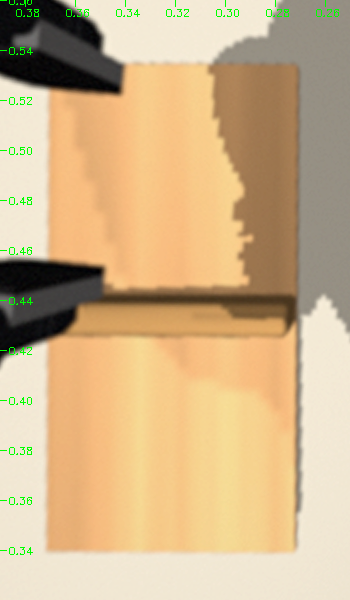

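>>> servo_tool(commands=[0,-0.085,-0.03,0,0,0,0.45,0,0,0,0.6,0,2.4,0.45,0,0,0,0.6,0,2.4,0.45,0,0,0,0,0,0,0.45])

```text
t: 9.5
tool_pos: [0.4384, 0.3148, 0.112]
tool_rot: [-1.218, -1.197, 1.199]
contact_force: [0.8, -0.5, -0.3]
opening: 0.0383
```

```bash
python3 -c "
from an import *
goto((.4372,.3205,.012),1.562)
"
```

```text
t 9.50 box [-0.1582  0.3539] pos [0.4384 0.3148 0.112 ] yaw 1.5552 tilt [-0.002 -1.     0.   ] F [ 0.8 -0.5 -0.3] op 0.0383
dx 0.57 dy 10.00 dz 0.13 cm ry -0.007 rx -0.000 rz -0.002
```

>>> servo_tool(commands=[0,-0.007,0,0.5,1.5,0.1,0.45,0,0,0,0,2,0,0.45,0,0,0,0,2,0,0.45,0,0,0,0,0,0,0.45])

```text
t: 9.9
tool_pos: [0.4415, 0.3174, 0.054]
tool_rot: [-1.219, -1.201, 1.198]
contact_force: [-0.3, -0.4, 0.4]
opening: 0.0382
```

```bash
python3 -c "
from an import *
goto((.4372,.3205,.012),1.562)
"
```

```text
t 9.90 box [-0.1549  0.3561] pos [0.4415 0.3174 0.054 ] yaw 1.5571 tilt [-0.001 -1.    -0.004] F [-0.3 -0.4  0.4] op 0.0382
dx 0.30 dy 4.20 dz 0.43 cm ry -0.005 rx 0.004 rz -0.001
```

>>> servo_tool(commands=[0,-0.005,0,0.3,1.4,0.4,0.45,0,0,0,0.1,1.4,0.1,0.45,0,0,0,0,1.2,0.1,0.45,0,0,0,0,0.2,0,0.45])

```text
t: 10.3
tool_pos: [0.4372, 0.3212, 0.0089]
tool_rot: [-1.218, -1.205, 1.2]
contact_force: [-0.6, -0.0, -0.6]
opening: 0.0382
```

```bash
python3 -c "
from an import *
goto((.4372,.3205,.012),1.562)
d=an('scene','s10');cv2.imwrite('pics/s10c.png',cv2.resize(d['frame'][190:290,400:520,::-1],None,fx=6,fy=6))
"
```

```text
t 10.30 box [-0.1587  0.3604] pos [0.4372 0.3212 0.0089] yaw 1.5604 tilt [-0.001 -1.    -0.005] F [-0.6 -0.  -0.6] op 0.0382
dx -0.07 dy -0.31 dz -0.00 cm ry -0.002 rx 0.005 rz -0.001
```

View pics/s10c.png

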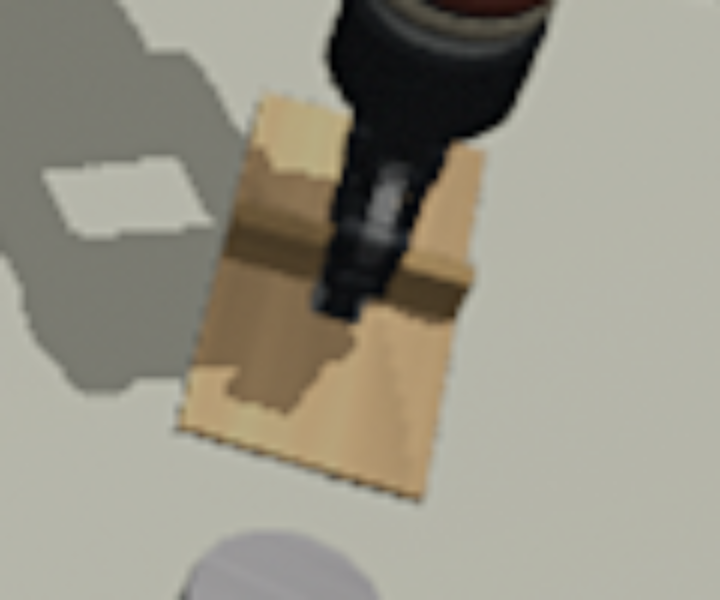

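Fingers straddle the partition centrally. Grip (raise 2 mm first).

>>> servo_tool(commands=[0,0,0,0,-0.2,0,0,0,0,0,0,0,0,0,0,0,0,0,0,0,0,0,0,0,0,0,0,0], grip_force=50)

```text
t: 10.75
tool_pos: [0.4389, 0.3223, 0.0135]
tool_rot: [-1.219, -1.209, 1.197]
contact_force: [0.3, -0.1, -0.9]
opening: 0.0111
```

```bash
python3 -c "
from an import *
goto((.4372,.3205,.16),1.562)
"
```

```text
t 10.75 box [-0.1568  0.3613] pos [0.4389 0.3223 0.0135] yaw 1.5607 tilt [ 0.001 -1.    -0.009] F [ 0.3 -0.1 -0.9] op 0.0111
dx -0.18 dy -14.65 dz 0.17 cm ry -0.001 rx 0.009 rz 0.001
```

Gripped (11 mm). Lift.

>>> servo_tool(commands=[0,0,0,0,-1,0,0,0,0,0,0,-2.5,0,0,0,0,0,0,-3,0,0,0,0,0,0,-3,0,0,0,0,0,0,-3,0,0,0,0,0,0,-3,0,0,0,0,0,0,-2,0,0,0,0,0,0,0,0,0])

```text
t: 11.55
tool_pos: [0.4365, 0.3216, 0.1999]
tool_rot: [-1.22, -1.211, 1.195]
contact_force: [-0.2, -0.7, -0.6]
opening: 0.0108
```

```bash
python3 -c "
from an import *
goto(list(world([0.0,0]))+[.16],BY)
d=an('scene','s11');cv2.imwrite('pics/s11c.png',cv2.resize(d['frame'][130:290,380:540,::-1],None,fx=3.7,fy=3.7))
"
```

```text
t 11.55 box [-0.1593  0.3609] pos [0.4365 0.3216 0.1999] yaw 1.5607 tilt [ 0.002 -1.    -0.011] F [-0.2 -0.7 -0.6] op 0.0108
dx -33.86 dy 3.99 dz -20.25 cm ry 1.448 rx 0.011 rz 0.002
```

View pics/s11c.png

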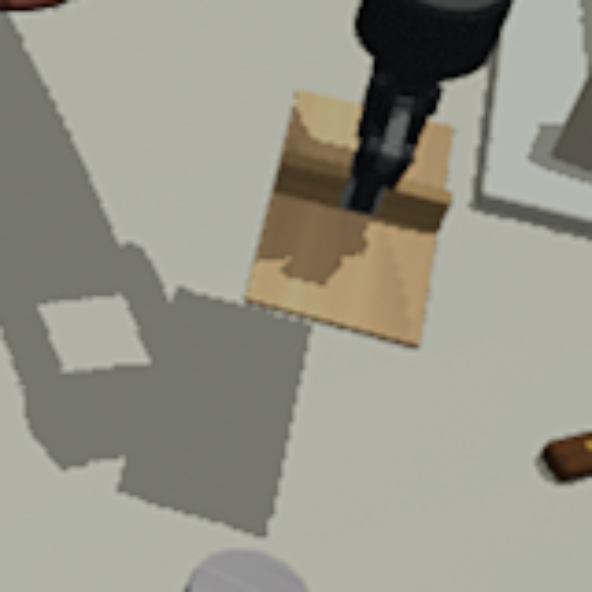

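>>> servo_tool(commands=[0.005,0.11,0,0,0,0,0,0.005,0.11,0,0,0,0,0,0,0.11,0,0,0,0,0,0,0.11,0,0,0,0,0,0,0.11,0,0,0,0,0,0,0.11,0,0,0,0,0,0,0.11,0,0,0,0,0,0,0.11,0,0,0,0,0,0,0.11,0,0,0,0,0,0,0.11,0,0,0,0,0,0,0.11,0,0,0,0,0,0,0.11,0,0,0,0,0,0,0.1,0,0,0,0,0,0,0,0,0,0,0,0])

```text
t: 13.0
tool_pos: [0.422, 0.3135, 0.1688]
tool_rot: [-1.587, -0.031, 0.097]
contact_force: [0.0, -0.1, -1.1]
opening: 0.011
```

```bash
python3 -c "
from an import *
goto(list(world([0.0,0]))+[.16],BY)
"
```

```text
t 13.00 box [-0.1746  0.3544] pos [0.422  0.3135 0.1688] yaw 0.0807 tilt [-0.042 -0.999 -0.015] F [ 0.  -0.1 -1.1] op 0.0110
dx 18.60 dy 0.88 dz -34.86 cm ry -0.032 rx 0.015 rz -0.042
```

>>> servo_tool(commands=[0.015,-0.032,-0.042,0,-1,0,0,0,0,0,1.8,0,-3.4,0,0,0,0,1.8,0,-3.4,0,0,0,0,1.8,0,-3.4,0,0,0,0,1.8,0,-3.4,0,0,0,0,1.8,0,-3.4,0,0,0,0,1.8,0,-3.4,0,0,0,0,1.8,0,-3.4,0,0,0,0,1.8,0,-3.4,0,0,0,0,1.8,0,-3.4,0,0,0,0,0,0,0,0])

```text
t: 14.1
tool_pos: [0.6212, 0.0194, 0.1616]
tool_rot: [-1.569, -0.099, 0.131]
contact_force: [0.0, -0.2, -1.4]
opening: 0.0108
```

```bash
python3 -c "
from an import *
goto(list(world([0.0,0]))+[.16],BY)
"
```

```text
t 14.10 box [-0.0099  0.0397] pos [0.6212 0.0194 0.1616] yaw 0.1464 tilt [-0.021 -1.     0.   ] F [ 0.  -0.2 -1.4] op 0.0108
dx 0.85 dy 0.16 dz -4.00 cm ry 0.033 rx -0.000 rz -0.021
```

>>> servo_tool(commands=[0,0.033,-0.021,0.3,0,-2,0,0,0,0,0.6,0,-2,0,0,0,0,0,0,0,0])

```text
t: 14.4
tool_pos: [0.6335, -0.0201, 0.1568]
tool_rot: [-1.567, -0.087, 0.096]
contact_force: [-0.2, 0.3, -1.9]
opening: 0.0111
```

```bash
python3 -c "
from an import *
goto(list(world([0.001,0]))+[.11],BY)
for n in ('scene','top','wrist'):
  d=an(n,n+'12')
d=pickle.load(open('pics/scene12.pkl','rb'));cv2.imwrite('pics/s12c.png',cv2.resize(d['frame'][130:290,230:390,::-1],None,fx=3.7,fy=3.7))
w=cloud(d);o,M,y=st();L=(w-o['tool_pos'])@M
m=(L[...,1]>-.006)&(L[...,1]<.02)&(abs(L[...,0])<.08)&(abs(L[...,2])<.12)
p=L[m]*1000;print(len(p),'tool y',np.percentile(p[:,1],[5,50,95]));k=cv2.minAreaRect(p[:,[0,2]].astype(np.float32));print(k,np.percentile(p[:,[0,2]],[1,99],axis=0))
A=np.c_[p[:,0],p[:,2],np.ones(len(p))];q=p[:,1];s=abs(q-np.median(q))<4;print(np.linalg.lstsq(A[s],q[s],rcond=None)[0])
"
```

```text
t 14.40 box [-0.0021 -0.0009] pos [ 0.6335 -0.0201  0.1568] yaw 0.1170 tilt [-0.006 -1.     0.003] F [-0.2  0.3 -1.9] op 0.0111
dx 0.31 dy 4.68 dz 0.09 cm ry 0.004 rx -0.003 rz -0.006
t 14.55 box [-0.0024  0.0014] pos [ 0.633  -0.0179  0.1571] yaw 0.1185 tilt [-0.006 -1.     0.004] F [ 0.2  0.9 -1.4] op 0.0110
2583 tool y [ 5.00122492  7.70365313 10.29736625]
((1.4674148559570312, -4.716804504394531), (104.32486724853516, 196.36705017089844), 0.08128952234983444) [[ -47.35781652 -100.57852888]
 [  50.85409726   91.98928903]]
[ 1.93533383e-04 -8.28473748e-04  7.72498075e+00]
```

View pics/s12c.png

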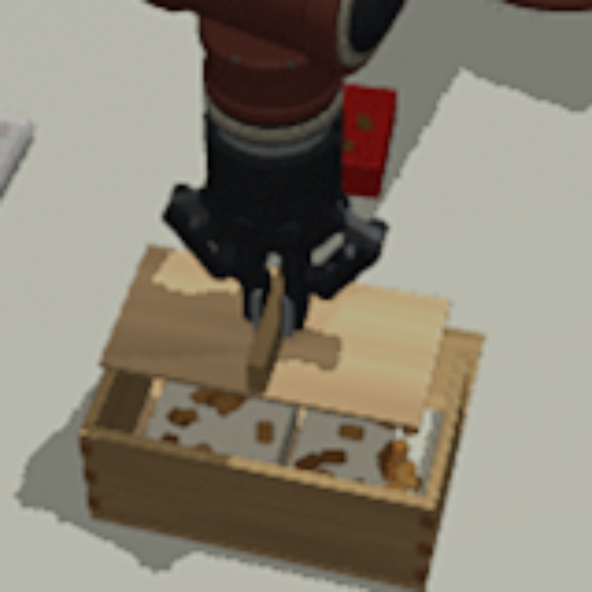

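View pics/wrist12.png

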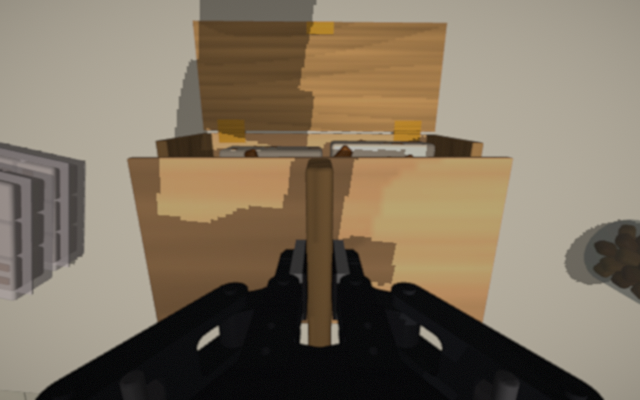

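>>> servo_tool(commands=[-0.003,0.003,-0.005,0.3,1,-0.1,0,0,0,0,0,1.5,0,0,0,0,0,0,1.4,0,0,0,0,0,0,0,0,0,0,0,0,0,0,0,0])

```text
t: 15.05
tool_pos: [0.6341, -0.0149, 0.1127]
tool_rot: [-1.567, -0.092, 0.098]
contact_force: [-0.3, 0.2, 0.0]
opening: 0.011
```

```bash
cat > chk.py <<'E'
from an import *
def chk(tag):
    o,M,y=st()
    d=an('scene',tag+'s');w=cloud(d);L=(w-o['tool_pos'])@M
    cv2.imwrite(f'pics/{tag}c.png',cv2.resize(d['frame'][130:290,230:390,::-1],None,fx=3.7,fy=3.7))
    m=(L[...,1]>-.004)&(L[...,1]<.02)&(abs(L[...,0])<.07)&(abs(L[...,2])<.115)
    hs=d['frame'].astype(int)
    p=w[m];B=np.array([box(q) for q in p])*1000;k=cv2.minAreaRect(B.astype(np.float32));print(k,np.percentile(B,[1,99],axis=0).tolist(),"z",np.percentile(p[:,2],[5,50,95]))
E
python3 -c "
from chk import *
goto(list(world([0.001,0]))+[.0585],BY)
chk('c13');an('wrist','w13')
"
```

```text
t 15.05 box [-0.0009  0.0043] pos [ 0.6341 -0.0149  0.1127] yaw 0.1205 tilt [-0.004 -1.     0.002] F [-0.3  0.2  0. ] op 0.0110
dx 0.19 dy 5.42 dz -0.43 cm ry 0.008 rx -0.002 rz -0.004
t 15.05 box [-0.0009  0.0043] pos [ 0.6341 -0.0149  0.1127] yaw 0.1205 tilt [-0.004 -1.     0.002] F [-0.3  0.2  0. ] op 0.0110
((6.2551727294921875, 0.1165924072265625), (121.36628723144531, 221.6825714111328), 0.22777564823627472) [[-49.26113656123582, -109.05763974051358], [64.80228682774197, 109.08112752474098]] z [0.0937509  0.1047328  0.10782289]
```

View pics/c13c.png

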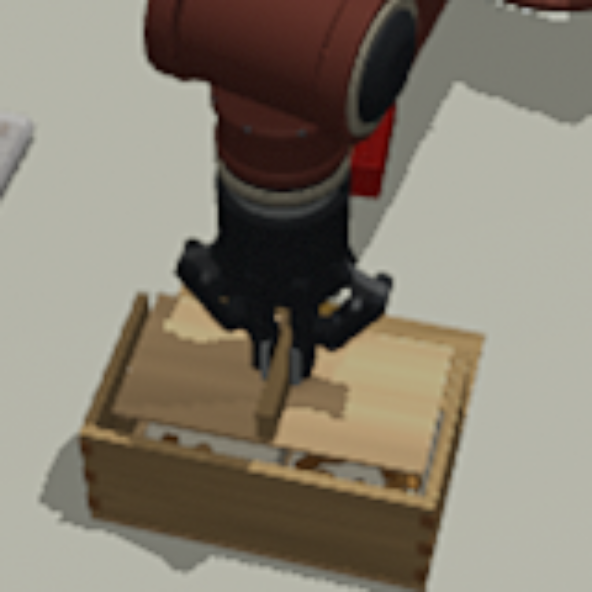

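View pics/w13.png

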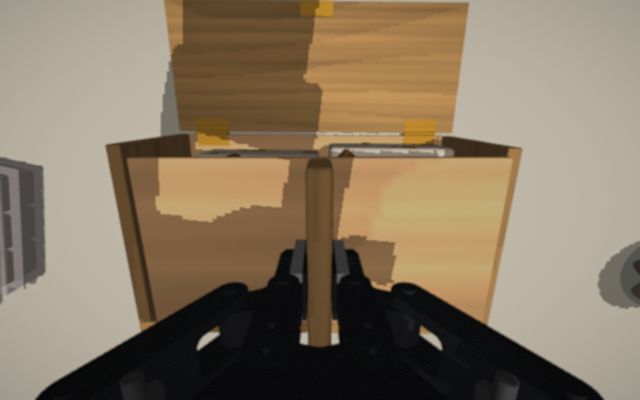

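>>> servo_tool(commands=[-0.002,0.007,-0.004,0.15,0,-0.45,0,0,0,0,0,0,0,0])

```text
t: 15.35
tool_pos: [0.6371, -0.0197, 0.1142]
tool_rot: [-1.57, -0.091, 0.086]
contact_force: [-0.3, 0.3, -1.3]
opening: 0.0108
```

```bash
python3 -c "
from chk import *
goto(list(world([0.001,0]))+[.0585],BY)
an('wrist','w14')
"
```

```text
t 15.35 box [ 0.0015 -0.0009] pos [ 0.6371 -0.0197  0.1142] yaw 0.1128 tilt [ 0.003 -1.    -0.001] F [-0.3  0.3 -1.3] op 0.0108
dx -0.05 dy 5.57 dz 0.09 cm ry -0.000 rx 0.001 rz 0.003
```

View pics/w14.png

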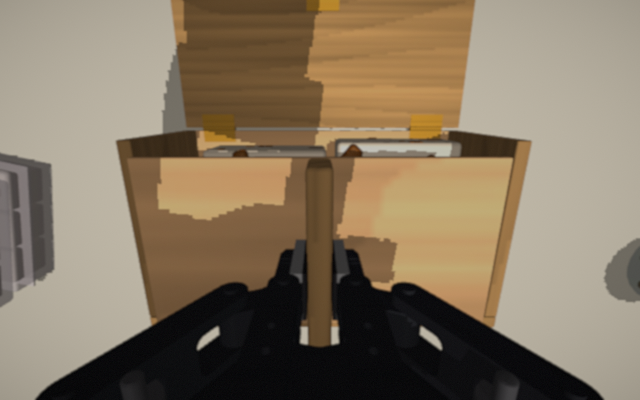

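>>> servo_tool(commands=[0,0,0,0,1.2,0.05,0,0,0,0,0,1,0,0])

```text
t: 15.6
tool_pos: [0.639, -0.0196, 0.0938]
tool_rot: [-1.571, -0.095, 0.082]
contact_force: [-0.6, 0.9, -0.9]
opening: 0.0107
```

```bash
python3 -c "
from chk import *
goto(list(world([0.001,0]))+[.0585],BY)
an('wrist','w15')
"
```

```text
t 15.60 box [ 0.0034 -0.0009] pos [ 0.639  -0.0196  0.0938] yaw 0.1126 tilt [ 0.008 -1.    -0.002] F [-0.6  0.9 -0.9] op 0.0107
dx -0.24 dy 3.53 dz 0.09 cm ry -0.000 rx 0.002 rz 0.008
```

View pics/w15.png

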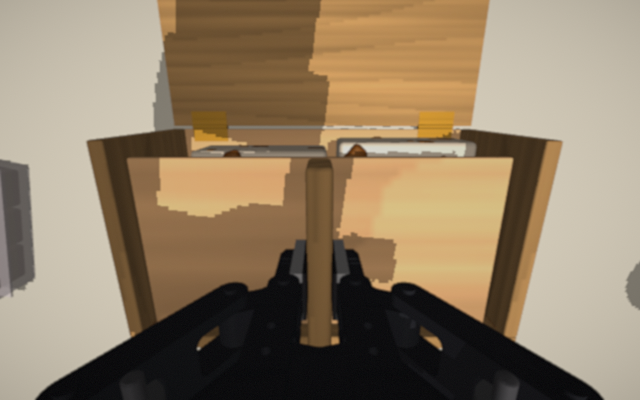

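>>> servo_tool(commands=[0.002,0,0.008,-0.25,1,0.15,0,0,0,0,0,0.9,0,0])

```text
t: 15.85
tool_pos: [0.6352, -0.0181, 0.0714]
tool_rot: [-1.568, -0.086, 0.091]
contact_force: [0.5, 0.3, -0.6]
opening: 0.011
```

```bash
python3 -c "
from chk import *
goto(list(world([0.001,0]))+[.0585],BY)
an('wrist','w16')
"
```

```text
t 15.85 box [-0.0002  0.0009] pos [ 0.6352 -0.0181  0.0714] yaw 0.1126 tilt [-0.003 -1.     0.001] F [ 0.5  0.3 -0.6] op 0.0110
dx 0.12 dy 1.29 dz -0.09 cm ry -0.000 rx -0.001 rz -0.003
```

View pics/w16.png

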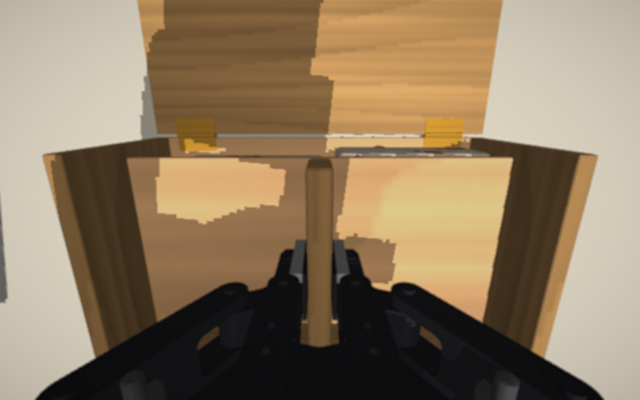

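>>> servo_tool(commands=[0,0,0,0.05,0.8,0,0,0,0,0,0,0.3,0,0,0,0,0,0,0,0,0])

```text
t: 16.2
tool_pos: [0.6346, -0.0178, 0.0573]
tool_rot: [-1.568, -0.083, 0.094]
contact_force: [-1.0, -0.1, 3.5]
opening: 0.0111
```

```bash
python3 -c "
from chk import *
goto(list(world([0.001,0]))+[.0585],BY)
"
```

```text
t 16.20 box [-0.0008  0.0013] pos [ 0.6346 -0.0178  0.0573] yaw 0.1127 tilt [-0.006 -1.     0.001] F [-1.  -0.1  3.5] op 0.0111
dx 0.18 dy -0.12 dz -0.13 cm ry -0.000 rx -0.001 rz -0.006
```

>>> servo_tool(commands=[0,0,0,0,0,0,0.35,0,0,0,0,0,0,0.35,0,0,0,0,0,0,0.35,0,0,0,0,-1.5,0,0.35,0,0,0,0,-3,0,0.35,0,0,0,0,-4,0,0.35,0,0,0,-2,-4,0,0.4,0,0,0,-3,-3,-3,0.4,0,0,0,-4,0,-4,0.5,0,0,0,-4,0,-4,0.5])

```text
t: 17.2
tool_pos: [0.5285, -0.1313, 0.2258]
tool_rot: [-1.572, -0.1, 0.092]
contact_force: [0.4, -0.4, -0.0]
opening: 0.0428
```

```bash
python3 -c "
from chk import *
st()
for n in ('top','scene'):
  d=an(n,n+'17')
  print('plate');slabs(d,.046,.056,(-.07,.06,-.102,.102))
  print('part');slabs(d,.072,.084,(-.07,.06,-.02,.02))
d=pickle.load(open('pics/top17.pkl','rb'))
im=np.clip(ortho(d,.05,.5,.76,-.18,.14,2400).astype(float)*1.8,0,255).astype(np.uint8)
cv2.imwrite('pics/o17.png',grid(im,.76,.14,2400))
d=pickle.load(open('pics/scene17.pkl','rb'));cv2.imwrite('pics/s17c.png',cv2.resize(d['frame'][130:290,230:390,::-1],None,fx=3.7,fy=3.7))
"
```

```text
t 17.20 box [-0.119  -0.0995] pos [ 0.5285 -0.1313  0.2258] yaw 0.1222 tilt [ 0.004 -1.    -0.004] F [ 0.4 -0.4 -0. ] op 0.0428
plate
581 centroid [  5.1 -42.7] rect c [ -0.8 -51.4] [ 90.4 101.1] ang 88.8 min/max [[-49.9, -94.4], [48.0, -7.0]]
761 centroid [-1.6 52.5] rect c [-0.9 52.9] [ 93.5 100.9] ang 89.9 min/max [[-50.3, 7.0], [47.9, 97.2]]
part
111 centroid [0.1 0.2] rect c [-0.5  0.2] [11.7 98.2] ang 89.8 min/max [[-46.5, -5.6], [47.3, 6.0]]
plate
873 centroid [-11.5 -55.6] rect c [-13.  -55.7] [87.2 79.1] ang 89.6 min/max [[-49.4, -98.3], [25.0, -13.5]]
980 centroid [-11.3  50.5] rect c [-12.3  50.6] [79.8 92.7] ang 0.1 min/max [[-50.1, 4.8], [25.3, 95.9]]
part
170 centroid [-1.2 -0.5] rect c [-2.3 -0.8] [95.6 12.3] ang 0.5 min/max [[-48.7, -6.6], [44.3, 5.2]]
```

View pics/o17.png

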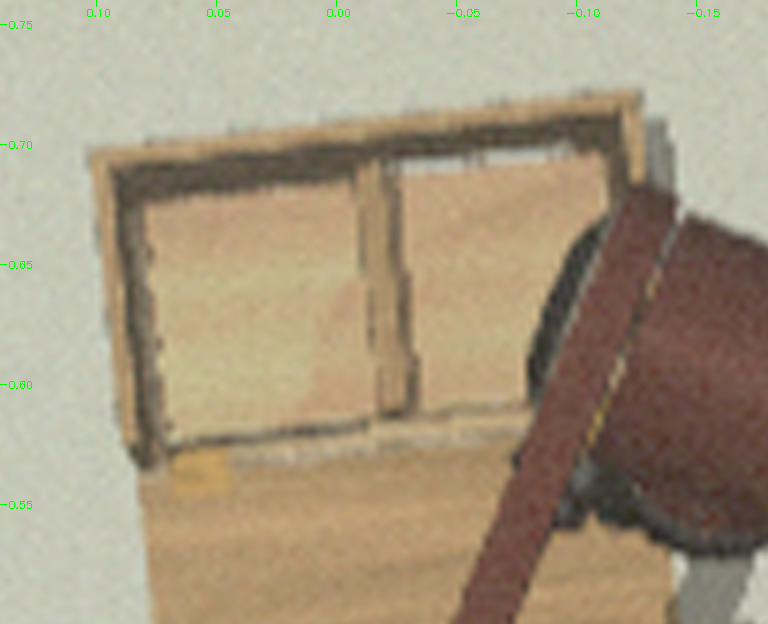

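View pics/s17c.png

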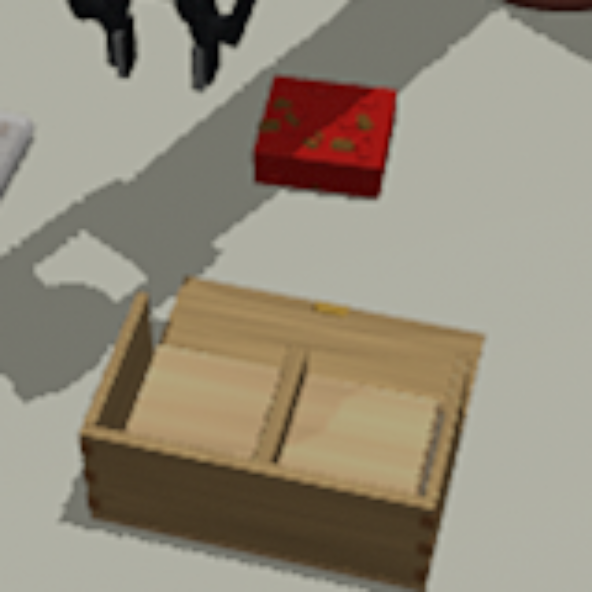

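```bash
python3 -c "
from chk import *
goto((.4485,-.3278,.12),.094)
"
```

```text
t 17.30 box [-0.1208 -0.1023] pos [ 0.527  -0.1343  0.2258] yaw 0.1148 tilt [ 0.003 -1.    -0.005] F [-0.   0.5 -0.3] op 0.0425
dx -10.02 dy 10.58 dz -18.33 cm ry 0.021 rx 0.005 rz 0.003
```

>>> servo_tool(commands=[0.005,0.02,0.003,-2.4,0,-4,0.6,0,0,0,-2.4,2,-4,0.6,0,0,0,-2.4,2,-4,0.6,0,0,0,-1.5,2.5,-4,0.6,0,0,0,-0.6,2.5,-2,0.6,0,0,0,0,0,0,0.6])

```text
t: 17.9
tool_pos: [0.4549, -0.3288, 0.144]
tool_rot: [-1.577, -0.088, 0.063]
contact_force: [-0.5, 0.3, -0.1]
opening: 0.051
```

```bash
python3 -c "
from chk import *
goto((.4485,-.3278,.1),.094)
d=an('wrist','w18')
im=np.clip(ortho(d,.028,.36,.56,-.42,-.24,3000).astype(float)*1.5,0,255).astype(np.uint8)
cv2.imwrite('pics/o18.png',grid(im,.56,-.24,3000,.02))
d=an('top','t18');w=cloud(d)
"
```

```text
t 17.90 box [-0.2144 -0.2874] pos [ 0.4549 -0.3288  0.144 ] yaw 0.0966 tilt [ 0.016 -1.    -0.009] F [-0.5  0.3 -0.1] op 0.0510
dx -0.63 dy 4.40 dz 0.16 cm ry 0.003 rx 0.009 rz 0.016
```

View pics/w18.png

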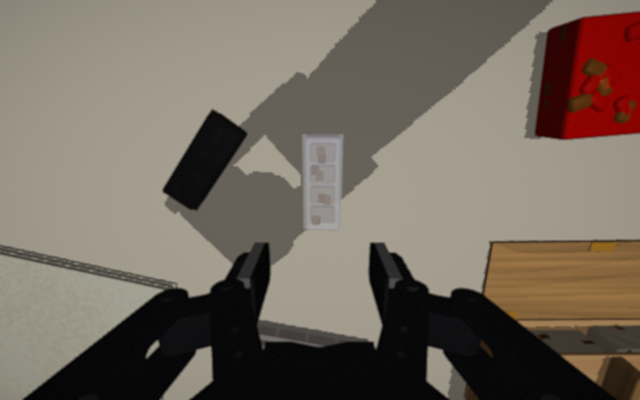

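View pics/o18.png

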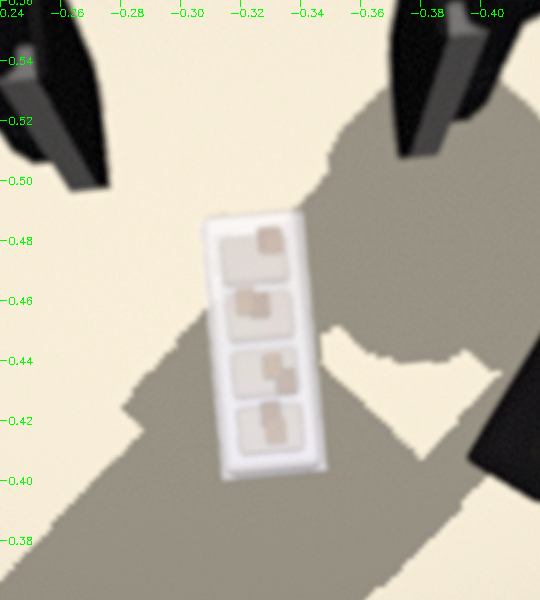

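>>> servo_tool(commands=[0.009,0.003,0.016,-0.8,2,0.1,0.6,0,0,0,0,2.5,0,0.6,0,0,0,0,2.5,0,0.6,0,0,0,0,0,0,0.6])

```text
t: 18.4
tool_pos: [0.4538, -0.3259, 0.0801]
tool_rot: [-1.578, -0.088, 0.074]
contact_force: [-0.4, 0.2, -0.2]
opening: 0.0514
```

```bash
python3 -c "
from chk import *
goto((.447,-.3276,.008),.09)
"
```

```text
t 18.40 box [-0.2152 -0.2845] pos [ 0.4538 -0.3259  0.0801] yaw 0.1027 tilt [ 0.008 -1.    -0.009] F [-0.4  0.2 -0.2] op 0.0514
dx -0.69 dy 7.21 dz -0.10 cm ry 0.013 rx 0.009 rz 0.008
```

>>> servo_tool(commands=[0.009,0.013,0.008,-0.9,1.6,-0.1,0.6,0,0,0,-0.1,1.8,-0.1,0.6,0,0,0,-0.1,1.4,-0.1,0.6,0,0,0,0,0,0,0.6])

```text
t: 18.8
tool_pos: [0.4443, -0.3296, 0.0324]
tool_rot: [-1.572, -0.074, 0.071]
contact_force: [-0.4, 0.5, -0.3]
opening: 0.0515
```

```bash
python3 -c "
from chk import *
goto((.447,-.3276,.009),.09)
d=an('scene','s19');cv2.imwrite('pics/s19c.png',cv2.resize(d['frame'][110:220,170:290,::-1],None,fx=5,fy=5))
"
```

```text
t 18.80 box [-0.225  -0.2871] pos [ 0.4443 -0.3296  0.0324] yaw 0.0919 tilt [ 0.002 -1.    -0.002] F [-0.4  0.5 -0.3] op 0.0515
dx 0.29 dy 2.34 dz 0.18 cm ry 0.002 rx 0.002 rz 0.002
```

View pics/s19c.png

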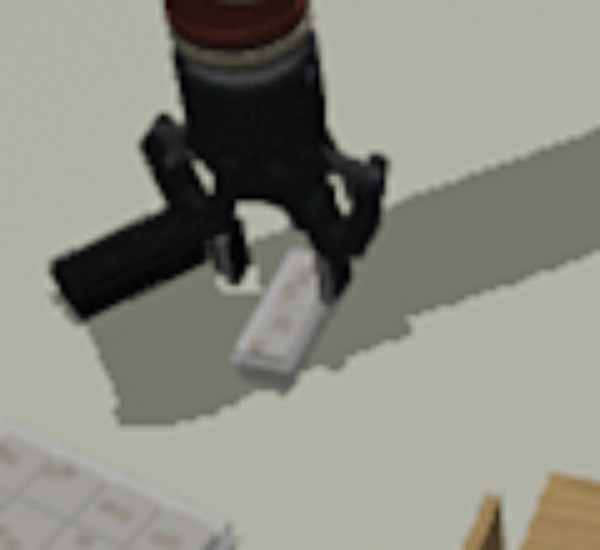

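Fingers straddle the pack; go down and grip.

>>> servo_tool(commands=[0,0,0,0.2,1.2,0.2,0.6,0,0,0,0.1,1,0,0.6,0,0,0,0,0,0,0.6])

```text
t: 19.15
tool_pos: [0.4494, -0.3291, 0.0122]
tool_rot: [-1.576, -0.077, 0.067]
contact_force: [-0.7, -0.0, -0.7]
opening: 0.0511
```

```bash
python3 -c "
from chk import *
goto((.447,-.3276,.008),.09)
"
```

```text
t 19.15 box [-0.2199 -0.2871] pos [ 0.4494 -0.3291  0.0122] yaw 0.0918 tilt [ 0.006 -1.    -0.007] F [-0.7 -0.  -0.7] op 0.0511
dx -0.22 dy 0.42 dz 0.17 cm ry 0.002 rx 0.007 rz 0.006
```

>>> servo_tool(commands=[0.007,0,0.006,-0.2,0.4,0.1,0.6,0,0,0,0,0,0,0,0,0,0,0,0,0,0,0,0,0,0,0,0,0,0,0,0,0,0,0,0], grip_force=40)

```text
t: 19.65
tool_pos: [0.4477, -0.3287, 0.0085]
tool_rot: [-1.57, -0.072, 0.072]
contact_force: [0.1, 0.2, -0.8]
opening: 0.0351
```

```bash
python3 -c "
from chk import *
goto((.447,-.3276,.008),.09)
"
```

```text
t 19.65 box [-0.2215 -0.2865] pos [ 0.4477 -0.3287  0.0085] yaw 0.0919 tilt [-0. -1.  0.] F [ 0.1  0.2 -0.8] op 0.0351
dx -0.06 dy 0.05 dz 0.12 cm ry 0.002 rx -0.000 rz -0.000
```

>>> servo_tool(commands=[0,0,0,0,-1,0,0,0,0,0,0,-2.5,0,0,0,0,0,0,-3,0,0,0,0,0,0,-3,0,0,0,0,0,0,-3,0,0,0,0,0,0,-2,0,0,0,0,0,0,0,0,0])

```text
t: 20.35
tool_pos: [0.4468, -0.3278, 0.1615]
tool_rot: [-1.569, -0.071, 0.073]
contact_force: [1.3, -0.6, -1.4]
opening: 0.0351
```

```bash
python3 -c "
from chk import *
goto(list(world([0,-.053]))+[.15],BY)
d=an('scene','s20');cv2.imwrite('pics/s20c.png',cv2.resize(d['frame'][90:220,170:310,::-1],None,fx=5,fy=4.5))
"
```

```text
t 20.35 box [-0.2223 -0.2855] pos [ 0.4468 -0.3278  0.1615] yaw 0.0919 tilt [-0.001 -1.     0.001] F [ 1.3 -0.6 -1.4] op 0.0351
dx 21.74 dy 1.15 dz 23.72 cm ry -0.021 rx -0.001 rz -0.001
```

View pics/s20c.png

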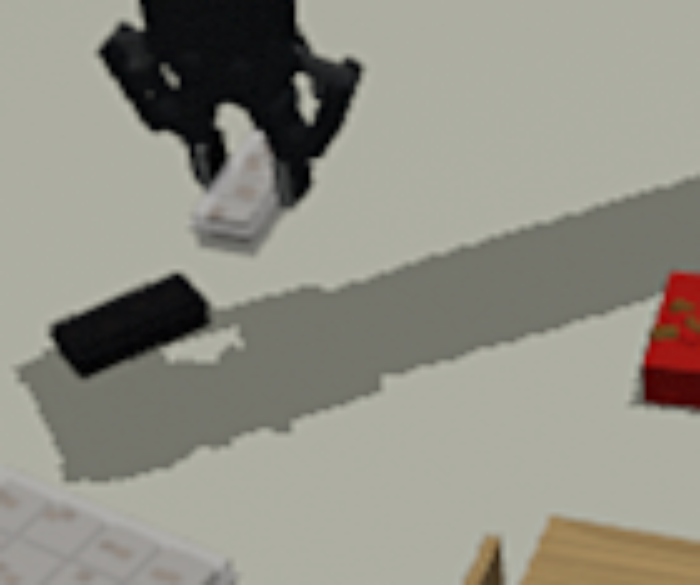

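>>> servo_tool(commands=[0,-0.02,0,2.6,0,2.9,0,0,0,0,2.6,0,2.9,0,0,0,0,2.6,0,2.9,0,0,0,0,2.6,0,2.9,0,0,0,0,2.6,0,2.9,0,0,0,0,2.6,0,2.9,0,0,0,0,2.6,0,2.9,0,0,0,0,1.5,0,1.5,0,0,0,0,0,0,0,0])

```text
t: 21.3
tool_pos: [0.6161, -0.0778, 0.1423]
tool_rot: [-1.557, -0.066, 0.103]
contact_force: [-0.6, -0.6, -1.6]
opening: 0.0352
```

```bash
python3 -c "
from chk import *
goto(list(world([0,-.053]))+[.12],BY)
"
```

```text
t 21.30 box [-0.0259 -0.0562] pos [ 0.6161 -0.0778  0.1423] yaw 0.1083 tilt [-0.023 -1.     0.013] F [-0.6 -0.6 -1.6] op 0.0352
dx 2.59 dy 2.23 dz 0.33 cm ry -0.005 rx -0.013 rz -0.023
```

>>> servo_tool(commands=[-0.013,-0.005,-0.023,1.6,0,0.3,0,0,0,0,1,1,0,0,0,0,0,0,1,0,0,0,0,0,0,0,0,0])

```text
t: 21.7
tool_pos: [0.6405, -0.0725, 0.1162]
tool_rot: [-1.569, -0.086, 0.091]
contact_force: [-0.6, 0.4, -1.4]
opening: 0.0356
```

```bash
python3 -c "
from chk import *
goto(list(world([0,-.053]))+[.058],BY)
an('wrist','w21')
d=an('scene','s21');cv2.imwrite('pics/s21c.png',cv2.resize(d['frame'][130:290,230:390,::-1],None,fx=3.7,fy=3.7))
"
```

```text
t 21.70 box [-0.0011 -0.0537] pos [ 0.6405 -0.0725  0.1162] yaw 0.1125 tilt [-0.004 -1.     0.   ] F [-0.6  0.4 -1.4] op 0.0356
dx 0.11 dy 5.82 dz 0.07 cm ry -0.001 rx -0.000 rz -0.004
```

View pics/s21c.png

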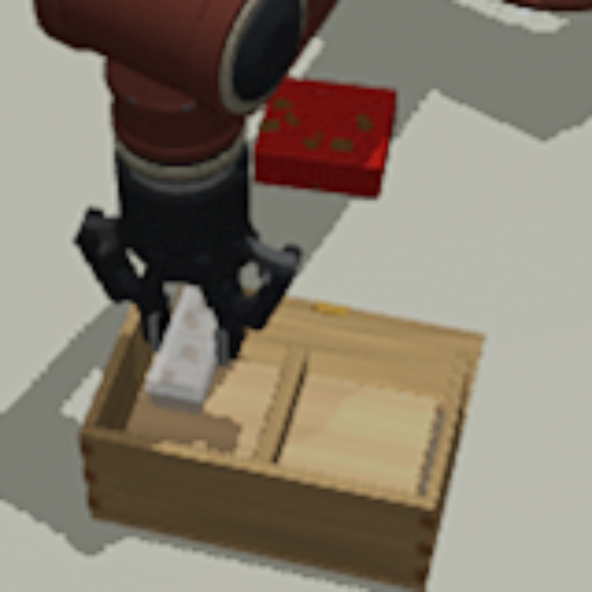

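View pics/w21.png

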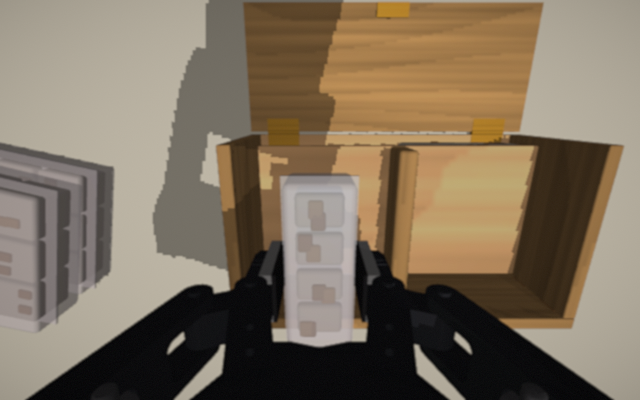

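>>> servo_tool(commands=[0,0,0,0.1,1.2,0,0,0,0,0,0,1.2,0,0,0,0,0,0,1,0,0,0,0,0,0,0,0,0])

```text
t: 22.2
tool_pos: [0.642, -0.0739, 0.0822]
tool_rot: [-1.57, -0.087, 0.086]
contact_force: [-0.8, 0.0, -1.5]
opening: 0.0349
```

```bash
python3 -c "
from chk import *
goto(list(world([0,-.053]))+[.0585],BY)
"
```

```text
t 22.20 box [ 0.0003 -0.0553] pos [ 0.642  -0.0739  0.0822] yaw 0.1105 tilt [ 0.    -1.    -0.001] F [-0.8  0.  -1.5] op 0.0349
dx -0.03 dy 2.37 dz 0.23 cm ry -0.002 rx 0.001 rz 0.000
```

>>> servo_tool(commands=[0,0,0,0,1,0.2,0,0,0,0,0,0.8,0,0,0,0,0,0,0,0,0])

```text
t: 22.5
tool_pos: [0.6416, -0.0716, 0.0622]
tool_rot: [-1.57, -0.087, 0.087]
contact_force: [-0.6, 0.2, -1.2]
opening: 0.0353
```

```bash
python3 -c "
from chk import *
goto(list(world([0,-.053]))+[.0585],BY)
"
```

```text
t 22.50 box [ 0.0001 -0.053 ] pos [ 0.6416 -0.0716  0.0622] yaw 0.1106 tilt [-0.    -1.    -0.001] F [-0.6  0.2 -1.2] op 0.0353
dx -0.01 dy 0.37 dz -0.00 cm ry -0.002 rx 0.001 rz -0.000
```

>>> servo_tool(commands=[0,0,0,0,0.3,0,0,0,0,0,0,0.2,0,0,0,0,0,0,0,0,0])

```text
t: 22.8
tool_pos: [0.6425, -0.0717, 0.0587]
tool_rot: [-1.571, -0.088, 0.086]
contact_force: [-0.3, -0.0, -1.2]
opening: 0.035
```

```bash
python3 -c "
from chk import *
goto(list(world([0,-.053]))+[.0585],BY)
"
```

```text
t 22.80 box [ 0.001  -0.0532] pos [ 0.6425 -0.0717  0.0587] yaw 0.1109 tilt [ 0.001 -1.    -0.002] F [-0.3 -0.  -1.2] op 0.0350
dx -0.10 dy 0.02 dz 0.02 cm ry -0.002 rx 0.002 rz 0.001
```

Still carrying the weight (-1.2 N); down a little more.

>>> servo_tool(commands=[0,0,0,0,0.2,0,0,0,0,0,0,0.1,0,0])

```text
t: 23.0
tool_pos: [0.6435, -0.0719, 0.0583]
tool_rot: [-1.571, -0.09, 0.085]
contact_force: [-2.1, 0.1, 3.2]
opening: 0.0352
```

Contact (+3.2 N). Release and rise straight up.

>>> servo_tool(commands=[0,0,0,0,0,0,0.52,0,0,0,0,0,0,0.52,0,0,0,0,0,0,0.52,0,0,0,0,-1,0,0.52,0,0,0,0,-2,0,0.52,0,0,0,0,-3,0,0.52,0,0,0,0,-4,0,0.52,0,0,0,-4,-4,0,0.52,0,0,0,-4,-2,-4,0.52,0,0,0,-4,0,-4,0.52,0,0,0,-3,0,-4,0.52,0,0,0,0,0,-4,0.52,0,0,0,0,0,-4,0.52,0,0,0,0,0,0,0.52])

```text
t: 24.4
tool_pos: [0.5273, -0.2815, 0.2245]
tool_rot: [-1.579, -0.1, 0.081]
contact_force: [0.0, 0.2, -1.0]
opening: 0.0447
```

```bash
python3 -c "
from chk import *
st()
for n in ('top','scene'):
  d=an(n,n+'22')
  print('plate');slabs(d,.046,.056,(-.07,.06,-.102,.102))
  print('part/pack');slabs(d,.070,.086,(-.07,.06,-.1,.02))
d=pickle.load(open('pics/top22.pkl','rb'))
im=np.clip(ortho(d,.05,.5,.76,-.18,.14,2400).astype(float)*1.8,0,255).astype(np.uint8)
cv2.imwrite('pics/o22.png',grid(im,.76,.14,2400))
d=pickle.load(open('pics/scene22.pkl','rb'));cv2.imwrite('pics/s22c.png',cv2.resize(d['frame'][100:300,130:450,::-1],None,fx=2.5,fy=2.5))
"
```

```text
t 24.40 box [-0.1371 -0.2487] pos [ 0.5273 -0.2815  0.2245] yaw 0.1154 tilt [ 0.012 -1.    -0.011] F [ 0.   0.2 -1. ] op 0.0447
plate
497 centroid [ -4.  -50.2] rect c [ -0.4 -52.2] [ 91.1 101.4] ang 89.8 min/max [[-50.4, -97.2], [48.1, -7.1]]
737 centroid [-0.9 52.9] rect c [-1.1 52.3] [101.4  91.6] ang 0.2 min/max [[-50.6, 7.3], [48.3, 97.2]]
part/pack
124 centroid [-0.9  0.2] rect c [-0.4  0.2] [11.7 99.4] ang 89.8 min/max [[-49.7, -5.6], [47.7, 6.0]]
302 centroid [  1.9 -54. ] rect c [  1.9 -54.4] [35.6 89. ] ang 89.7 min/max [[-41.0, -71.1], [45.7, -37.2]]
plate
197 centroid [-11.2 -89.1] rect c [-12.1 -88.9] [20.5 76. ] ang 89.9 min/max [[-48.9, -98.9], [25.1, -79.2]]
290 centroid [-11.2 -26.5] rect c [-12.5 -26.6] [77.8 28.8] ang 1.7 min/max [[-49.9, -40.3], [25.1, -12.6]]
980 centroid [-11.5  50.6] rect c [-12.3  50.5] [78.5 92.5] ang 0.4 min/max [[-50.1, 4.6], [25.4, 95.9]]
part/pack
401 centroid [  3.6 -54.6] rect c [  1.7 -54.5] [34.2 86.8] ang 89.5 min/max [[-37.4, -71.4], [43.8, -38.9]]
177 centroid [-1.  -0.3] rect c [-2.5 -0.8] [93.6 11.9] ang 0.0 min/max [[-47.9, -6.7], [44.2, 5.1]]
```

View pics/o22.png

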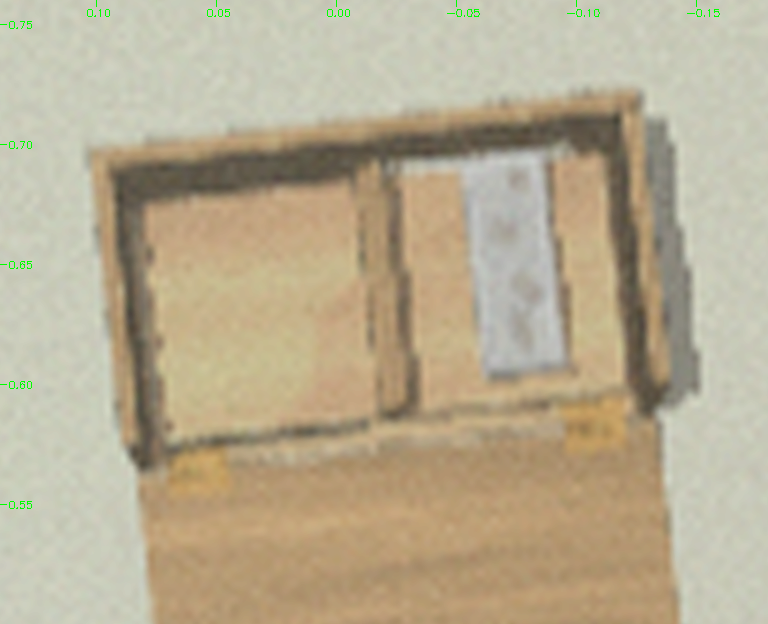

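View pics/s22c.png

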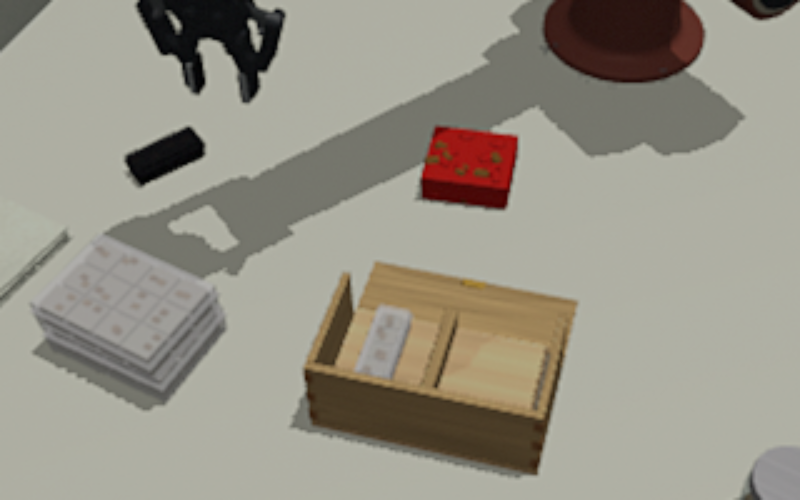

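```bash
python3 -c "
from station import ticket
print(ticket.finish_job())"
```

```text
the job is handed in; nothing more can be done
None
```

The box is packed and I handed the job in at about 24.5 s of the 72 s allowed. No verdict came back, so success rests on my last camera checks.

**What I did**
- **Slab:** I pushed it in with the fingers until it met the back wall.
- **Divider:** I lifted it by its partition, turned it and lowered it onto the two slabs until it touched.
- **Pack:** I gripped it across its width and set it on the right half of the divider until it touched.

**Last checks** (in the box frame; calibration good to about 2 mm)
- **Divider:** its centre is about 0.5 mm in front of the box centre and within 1 mm sideways, within about 0.5° of square, and flat on the slabs. The scene camera gave -2.5 mm front to back, but part of its view was hidden; that would still be within tolerance.
- **Pack:** it lies at about x +2, y -54 mm and parallel to the partition within a degree. The top and scene cameras agree.
- **Slabs:** before the divider covered them, the pushed slab was square at about y -43 mm against the back wall. The packed one was at about x 0, y +55 mm. I could not measure them again once covered.
- **Bystanders:** I saw no sign that the trays had moved, but I did not measure them or the jar after the start.
- **Gripper:** it is clear of everything.

**What went wrong on the way:** the first slab push stalled about 12 mm short of the back wall. The half-open gripper's knuckle most likely caught the front end of the right wall, though the measured force stayed at about 6 N. I backed off, shut the gripper, raised it and finished the push, which met the back wall at about 20 N.

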